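# Open the child-safe vitamin bottle in its one-hand stand

### The arm

A 7-joint arm with a two-finger parallel gripper is mounted at the origin on the work surface. World frame = base frame: x ahead of the robot, y to its left, z up, the work surface at z = 0. Lengths are in m, angles in rad, forces in N, time in s.
With the tool pointing down it reaches from about 0.4 to 0.9 m from the base axis. Payload 5.5 kg.
Tool frame: the origin (TCP) lies between the finger pads; the fingertips stand 22 mm ahead of it and the grasp point (between the pads) lies 3 mm ahead of it; y points along the fingers, z is the direction in which the jaws open and shut, and the axes are right-handed (so a half turn about y gives the same grasp; the last joint's range is limited). The gripper opens to 85 mm and grips with 20 to 120 N. Pads are 22 mm wide; open, the fingers measure 114 mm over their backs; the gripper's body (76 mm by 85 mm) begins 54 mm behind the grasp point. The pads swing forward as they close: fully open they stand 13 mm farther back than shut.
Start: joints at [1.581, 0.501, -0.427, 1.55, 0.221, 1.138, -0.21], TCP at [0.163, -0.629, 0.22] pointing down, gripper open.
Joint ranges: [-2.88, 2.88], [-0.31, 2.03], [-1.54, 1.56], [0.2, 2.42], [-1.41, 4.55], [0.19, 2.02], [-2.57, 2.57]. Speed limits (rad/s): [2.57, 2.57, 3.14, 3.14, 3.14, 3.14, 3.14].

### API

Orientations are given as a unit quaternion [x, y, z, w].
In Python, from workcell import robot, read_camera, camera_model gives the robot as it stands.
- The arm moves only by the tool jog_arm, never from a script. Its arguments are lists of equal length, an entry for each row: "xyz": the shift along the tool's x, y, z as a fraction of full scale, a list of three; "spin": the turn about the tool's y as a fraction of full scale; "fingers": the closure, from 0 (fully open) to 1 (shut). In form: {"xyz": [[dx, dy, dz], ...], "spin": [spin, ...], "fingers": [fingers, ...]}. A call has exactly 5 rows; each row shifts and turns the commanded pose from where the row before left it, along the tool's axes as they then stand; what a row does not reach is not made up. Full scale, the value 1, is 20 mm for a shift and 0.15 rad for a turn. A row lasts 1/10 s, in which the tool goes at most 50 mm and 8.59 degrees, less where a joint would pass 70% of its speed; a pose out of reach is approached as far as the arm can. A call with a number of a shift or a turn outside -1 to 1 is refused whole. A call with a gripper value outside its range is refused whole. The fingers move at their own pace and stop on an object; "grip_force" is the grip in N (left out, the last holds). Time passes only in rows, so rows that do not move let the fingers close, or fill a call up. It gives the time, the measured TCP pose, the force and the opening at its end, in the units of the state.
- robot.sense(): the state, without advancing time (a new reading comes with each control period).
- read_camera(name): name is "scene" or "top"; returns the picture (384x512x3 uint8, red, green, blue); there is no depth.
- camera_model(name): a dict with "vfov" (degrees; the focal length in pixels is half the picture's height over the tangent of half this angle, whatever the lens; pixels are square), "cx", "cy" (the principal point, pixels), "R" (3x3) and "t" (3): a world point X has camera coordinates R X + t. Camera axes: x right, y down, z forward; pixel columns grow to the right and rows downward; lengths in m; the calibration is good to about 2 mm. A picture is of the moment at which its call begins. camera_model takes no time and is no camera call.
- robot.hand_in(): hands the job in, once; it reports no verdict.
The state is a dict: "t": time; "qpos": joint angles; "joint_velocities": joint speeds; "joint_torque": joint torques, N m; "position": TCP position; "tool_rot": TCP orientation; "contact_force": force on the tool from outside, world axes, zero at the start; "wrist_torque": the same for the moment, N m; "opening": finger opening in m.
Only numpy, scipy, OpenCV 4.12 (cv2) and the standard library are available. Lean on these libraries where they do the work, as an engineer would, in place of code of your own. Each camera call takes 0.05 s, during which the arm holds its last target.

### The job

Stand the square vitamin bottle upright in the recess of the wooden bottle stand without tipping it over, then press its safety cap down, twist it anticlockwise until it is free, and lift it off. Finish still holding the cap in the gripper, level and clear of the bottle, a hand's breadth or less (about 5 cm) straight above its open mouth, with the bottle left standing in the stand. Leave the jar, cup, spoon, soap, shaker and bowl where they are.

Things in the scene. Friction and masses are not known exactly. Their poses are not given: they have to be found in the camera images.
- bottle_mid (a point): Loose amber vitamin bottle (about 0.2 kg) with a blank paper label: square body 56 x 56 mm and 72 mm tall, flat shoulder on top, round neck 31 mm across whose mouth is 99 mm above the underside; 114 mm tall with the cap on. It stands upright on the counter at the start. This point is the centre of the square body, 36 mm above the underside; z points up out of the mouth, x and y are square to the body's sides. The bottle can be lifted by its closed cap.
- bottle_mouth (a point): Centre of the bottle's mouth, 63 mm above bottle_mid along the bottle's z.
- cap_center (a point): White ribbed push-and-turn safety cap, loose but locked on the bottle's neck: 48 mm across (49 over ribs), 30 mm tall. This point is its centre, 15 mm above its underside; z up, x along the bottle's x when locked. Locked, it is 63 mm above bottle_mid and its underside 12 mm above the shoulder.
- liner (a joint): Sprung liner inside the cap: how far the cap is pressed down, m (0 locked, 0.008 fully down; 5 N to start, 0.8 N more per mm). Pressed 0.0045 or more (0.006 is best) the cap can be turned anticlockwise seen from above; turned 40 to 80 degrees relative to the bottle (60 is best) it is free and lifts straight off. Not pressed, or turned clockwise, it stays locked.
- holder_in (a point): Fixed wooden bottle stand, 102 x 102 mm, 38 mm tall, with a square recess 62 x 62 mm and 30 mm deep. This point is the centre of the recess floor, 8 mm above the counter; x and y are square to the recess walls, z up. The seated bottle cannot turn more than about 6 degrees in it.
- clip_jar: Bystander: empty glass jar with hinged clip lid, 90 mm across, 108 mm tall; origin at the centre of its underside.
- cup: Bystander: ceramic cup, 80 mm across, 85 mm tall; origin at the centre of its underside.
- spoon: Bystander: steel tablespoon, 180 mm long, lying along its x on the counter; origin mid-length on its underside.
- soap: Bystander: round grey bottle of dish soap, 60 mm across, 160 mm tall; origin at the centre of its underside.
- shaker: Bystander: wooden shaker, 42 mm across, 74 mm tall; origin at the centre of its underside.
- bowl: Bystander: small ceramic bowl, 110 mm across, 50 mm tall; origin at the centre of its underside.
Not all that is in view belongs to the job. Of the things shaped like the part that bears cap_center, the white one is meant.

How it is judged:
By the outcome, as a careful person would: the job done as asked, in the order asked, and still so for the second after the job is handed in, while the arm keeps its last pose, push and grip.
It also fails if it takes over 61 s, if anything falls off the work surface, if the arm or the gripper's body presses on something with over 40 N, if the wrist force passes 120 N, or if a joint passes its speed limit or range.

## Working session

There is one attempt and no reset: what is moved stays moved. The work goes in short steps, Python scripts to look and compute and a tool call to move; the robot and the scene stay as the last step left them, time stands still between calls to the robot, and variables do not carry over. Pictures are saved under pics/ and viewed, and the job is handed in when it is done.

Besides the shell and the picture viewer there is one more tool, called after "Call:" by a JSON object that holds its "op" and its "data". jog_arm: Moves the arm, as the interface text tells. Shift numbers are shares of 20 mm and turn numbers shares of 0.15 rad, none past 1 either way. Its arguments: {"type":"object","properties":{"xyz":{"type":"array"},"spin":{"type":"array"},"fingers":{"type":"array"},"grip_force":{"type":"number"}},"required":["xyz","spin","fingers"]}

```bash
ls; mkdir -p pics
python3 - <<'E'
from workcell import robot, read_camera, camera_model
import cv2,json
for n in ["scene","top"]:
    im=read_camera(n); cv2.imwrite(f"pics/{n}0.png",im[:,:,::-1]); 
    m=camera_model(n); print(n,m)
s=robot.sense()
for k,v in s.items(): print(k,v)
E
```

```text
pics
scene {'vfov': 57.04470113670386, 'cx': 256.35277716971734, 'cy': 185.86151045785348, 'R': array([[ 0.89951059,  0.43682715, -0.00792128],
       [ 0.36052424, -0.75238551, -0.55130601],
       [-0.24678528,  0.49304978, -0.83426551]]), 't': array([-0.50794181, -0.16399742,  0.94104906])}
top {'vfov': 48.825187148388416, 'cx': 247.02816824233082, 'cy': 189.17928206464134, 'R': array([[ 0.00897447, -0.99991964,  0.00895361],
       [-0.99764824, -0.00956183, -0.06787171],
       [ 0.06795187, -0.00832344, -0.99765388]]), 't': array([-0.02489138,  0.55283143,  1.08339935])}
t 0.1
qpos [ 1.58120227  0.50175848 -0.42679524  1.55133096  0.22081062  1.1382772
 -0.21026721]
joint_velocities [-1.09860840e-03 -1.84024814e-03 -3.13500400e-03 -3.51191869e-03
  1.41762927e-04  2.52025614e-05 -7.35000252e-05]
joint_torque [-1.11737091e-02 -5.70816636e+01 -5.83886057e+00 -2.81749034e+01
  1.04948221e-02  5.58158310e-03  5.18125319e-05]
position [ 0.1623683  -0.62874584  0.21946526]
tool_rot [-0.08922147  0.7020681  -0.70085667  0.08910573]
contact_force [ 1.02618001  0.34448848 -1.27139226]
wrist_torque [-0.03006036 -0.04633117  0.02948946]
opening 0.0848186357487811
```

View pics/scene0.png

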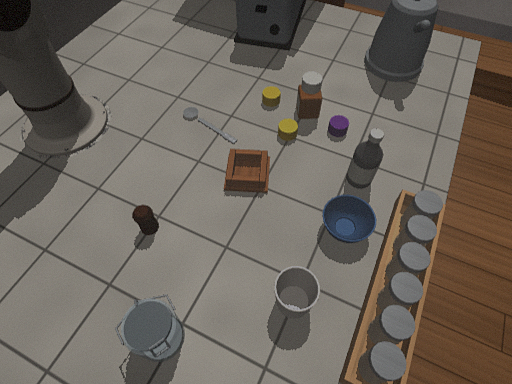

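View pics/top0.png

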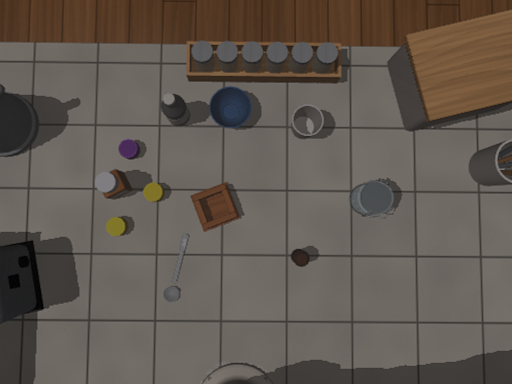

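The candidates for the white cap are:
- the white cap on the amber square bottle: scene (312,82), top (107,182)
- the white soap cap: scene (376,135)
- two yellow caps: scene (271,96) and (288,129)
- a purple cap: scene (338,126)

By the description I choose the one on the amber bottle, and I'll check it in a close crop.

```bash
cat > h.py <<'E'
import numpy as np, cv2
from workcell import robot, read_camera, camera_model
def proj(n,X):
    m=camera_model(n); f=192/np.tan(np.radians(m['vfov']/2)); c=m['R']@np.asarray(X,float)+m['t']
    return np.array([m['cx']+f*c[0]/c[2], m['cy']+f*c[1]/c[2]])
def ray(n,uv):
    m=camera_model(n); f=192/np.tan(np.radians(m['vfov']/2))
    d=m['R'].T@np.array([(uv[0]-m['cx'])/f,(uv[1]-m['cy'])/f,1.]); o=-m['R'].T@m['t']; return o,d
def onz(n,uv,z):
    o,d=ray(n,uv); return o+d*(z-o[2])/d[2]
def tri(uv1,uv2):
    A=[];b=[]
    for n,uv in (("top",uv1),("scene",uv2)):
        o,d=ray(n,uv); d=d/np.linalg.norm(d); P=np.eye(3)-np.outer(d,d); A.append(P); b.append(P@o)
    return np.linalg.lstsq(np.vstack(A),np.hstack(b),rcond=None)[0]
def crop(im,x0,y0,w,h,s,fn):
    c=cv2.resize(im[y0:y0+h,x0:x0+w],None,fx=s,fy=s,interpolation=cv2.INTER_CUBIC); return c
E
python3 - <<'E'
import cv2,numpy as np
t=cv2.imread("pics/top0.png"); s=cv2.imread("pics/scene0.png")
a=cv2.resize(t[150:210,80:140],None,fx=6,fy=6,interpolation=cv2.INTER_CUBIC)
b=cv2.resize(s[60:130,275:345],None,fx=6,fy=6,interpolation=cv2.INTER_CUBIC)[:360]
b=cv2.resize(s[65:125,280:340],None,fx=6,fy=6,interpolation=cv2.INTER_CUBIC)
cv2.imwrite("pics/c1.png",cv2.convertScaleAbs(np.hstack([a,b]),alpha=1.5))
a=cv2.resize(t[175:240,180:250],None,fx=5,fy=5,interpolation=cv2.INTER_CUBIC)
b=cv2.resize(s[140:205,215:285],None,fx=5,fy=5,interpolation=cv2.INTER_CUBIC)
cv2.imwrite("pics/c2.png",cv2.convertScaleAbs(np.hstack([a,b]),alpha=1.5))
E
```

```text
(no output)
```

View pics/c1.png

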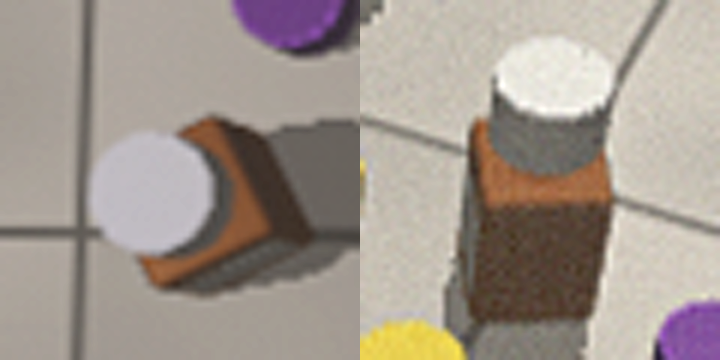

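View pics/c2.png

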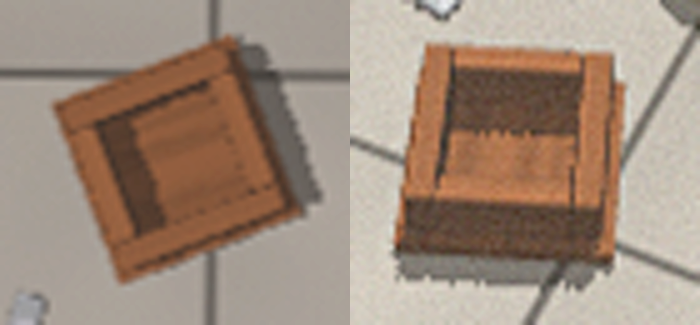

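The crops confirm it: a white cap on the amber square bottle, with its top disc at top ≈(105,182) and scene ≈(313,77). The stand is at top ≈(215,207). Next I'll measure them.

Run:
```python
from h import *
t=cv2.imread("pics/top0.png"); s=cv2.imread("pics/scene0.png")
def comp(mask,pt,name):
    n,l,st,c=cv2.connectedComponentsWithStats(mask.astype(np.uint8),connectivity=4)
    k=l[pt[1],pt[0]]; print(name,'lab',k,st[k],c[k]); return (l==k).astype(np.uint8)
# cap top disc
def disc(im,pt,n,z):
    S=4; big=cv2.resize(im,None,fx=S,fy=S,interpolation=cv2.INTER_CUBIC).astype(int)
    c=im[pt[1]-2:pt[1]+3,pt[0]-2:pt[0]+3].reshape(-1,3).mean(0); print('col',c)
    m=(np.abs(big-c).max(2)<25)
    x0,y0=(pt[0]-20)*S,(pt[1]-20)*S
    mm=np.zeros(m.shape,bool); mm[y0:y0+160,x0:x0+160]=m[y0:y0+160,x0:x0+160]
    mk=comp(mm,(pt[0]*S,pt[1]*S),n)
    cs=max(cv2.findContours(mk,0,1)[0],key=len); e=cv2.fitEllipse(cv2.convexHull(cs)); uv=(np.array(e[0])+.5)/S-.5
    print(n,uv,np.array(e[1])/S,onz(n,uv,z)); return uv
a=disc(t,(105,182),"top",.114)
b=disc(s,(313,75),"scene",.114)
print('tri',tri(a,b))
# stand rim mask
for im,n,pt in((t,"top",(233,205)),(s,"scene",(240,178))):
    S=4; big=cv2.resize(im,None,fx=S,fy=S,interpolation=cv2.INTER_CUBIC)
    hsv=cv2.cvtColor(big,cv2.COLOR_BGR2HSV); print(n,'hsv',hsv[pt[1]*S,pt[0]*S])
    m=((hsv[...,0]<20)&(hsv[...,1]>90)&(hsv[...,2]>75)).astype(np.uint8)
    mk=comp(m,(pt[0]*S,pt[1]*S),n)
    cs=max(cv2.findContours(mk,0,1)[0],key=len)
    bb=big.copy(); cv2.drawContours(bb,[cs],-1,(0,255,0),1)
    x,y,w,h=cv2.boundingRect(cs); cv2.imwrite(f"pics/st_{n}.png",bb[y-20:y+h+20,x-20:x+w+20])
    for eps in (8,12,16):
        p=cv2.approxPolyDP(cv2.convexHull(cs),eps,True)[:,0]
        if len(p)<=5: 
            uv=(p+.5)/S-.5
            print(eps,[ (u.round(1).tolist(),onz(n,u,.038)[:2].round(4).tolist()) for u in uv]); break
```

```text
col [128.68 124.84 127.84]
top lab 2 [ 379  648  121  122 8974] [423.26253622 703.12268776]
top [107.46936035 172.8212738 ] [30.30534172 38.13755798] [0.58239278 0.31348422 0.114     ]
col [147.8  154.36 156.4 ]
scene lab 4 [1206  226  117  112 6643] [1261.83290682  286.06442872]
scene [315.74627686  69.10582733] [24.92725182 33.53975296] [0.55877226 0.35389314 0.114     ]
tri [0.57569112 0.29752024 0.1603476 ]
top hsv [ 11 125  63]
top lab 0 [      0       0    2048    1536 2694001] [992.45736175 866.52126298]
8 [([511.4, 100.4], [0.7909, -0.7081]), ([511.4, 383.4], [0.0721, -0.6839]), ([-0.4, 383.4], [0.065, 0.5873]), ([0.4, -0.4], [1.0446, 0.6328]), ([394.6, -0.4], [1.0589, -0.4062])]
scene hsv [ 11 141 128]
scene lab 24 [  896   596   184   170 15507] [994.04056233 673.00999549]
8 [([230.1, 148.6], [0.4524, 0.0889]), ([266.9, 151.1], [0.5346, 0.1197]), ([269.4, 156.9], [0.5472, 0.1065]), ([266.9, 190.9], [0.5818, 0.0183]), ([223.6, 188.6], [0.4933, -0.0175])]
```

Run:
```python
from h import *
t=cv2.imread("pics/top0.png"); s=cv2.imread("pics/scene0.png")
print('top row182 ',t[182,88:125].tolist()); print('scene col313',s[65:100,313,1].tolist(), 'row 75',s[75,295:330].tolist())
for im,n,pt,lo in((t,"top",(223,207),55),(s,"scene",(240,178),100)):
    hsv=cv2.cvtColor(im,cv2.COLOR_BGR2HSV)
    print(n, hsv[pt[1]-3:pt[1]+4,pt[0]].tolist())
print(cv2.cvtColor(t,cv2.COLOR_BGR2HSV)[207,185:245].tolist())
```

```text
top row182  [[104, 109, 115], [104, 109, 115], [104, 110, 115], [106, 111, 117], [89, 94, 99], [61, 63, 67], [91, 92, 96], [125, 123, 126], [131, 126, 129], [129, 125, 128], [129, 124, 128], [129, 125, 128], [129, 125, 128], [129, 125, 128], [129, 125, 128], [129, 125, 127], [129, 125, 128], [129, 125, 128], [128, 125, 127], [129, 126, 129], [128, 124, 127], [128, 124, 128], [129, 125, 128], [128, 124, 127], [129, 124, 128], [130, 126, 129], [122, 119, 122], [86, 86, 88], [45, 49, 51], [50, 52, 53], [46, 52, 62], [40, 56, 82], [34, 56, 91], [33, 52, 81], [30, 40, 59], [29, 35, 44], [29, 34, 42]]
scene col313 [135, 132, 133, 133, 129, 129, 152, 155, 156, 157, 152, 156, 149, 153, 159, 155, 156, 155, 159, 116, 77, 62, 77, 71, 73, 70, 67, 68, 66, 66, 69, 66, 75, 59, 50] row 75 [[125, 132, 138], [118, 124, 127], [124, 132, 135], [119, 127, 134], [115, 126, 126], [120, 130, 135], [115, 127, 129], [122, 130, 136], [148, 154, 156], [147, 155, 155], [148, 156, 157], [152, 156, 158], [150, 156, 157], [146, 153, 156], [142, 153, 153], [146, 151, 155], [148, 153, 156], [149, 158, 158], [147, 152
[... 703 characters left out ...]
150, 102], [12, 149, 103], [12, 147, 104], [11, 142, 81], [12, 100, 46], [11, 111, 55], [11, 121, 57], [11, 112, 57], [10, 114, 58], [11, 114, 56], [10, 111, 55], [10, 133, 75], [12, 143, 93], [11, 143, 93], [11, 145, 95], [11, 145, 97], [11, 145, 97], [11, 146, 98], [11, 146, 98], [11, 143, 98], [11, 146, 98], [11, 147, 97], [11, 145, 97], [11, 146, 96], [11, 145, 97], [11, 147, 97], [11, 145, 97], [11, 146, 96], [12, 145, 95], [11, 143, 89], [11, 140, 91], [11, 143, 100], [11, 145, 100], [11, 146, 101], [11, 146, 103], [11, 140, 82], [11, 110, 51], [12, 119, 58], [13, 57, 63], [13, 26, 69], [11, 29, 70], [13, 26, 69], [15, 30, 68], [13, 26, 87], [14, 25, 110], [14, 25, 114], [13, 27, 115]]
```

Run:
```python
from h import *
t=cv2.imread("pics/top0.png"); s=cv2.imread("pics/scene0.png"); S=6
def big(im): return cv2.resize(im,None,fx=S,fy=S,interpolation=cv2.INTER_CUBIC)
def uvf(p): return (np.asarray(p,float)+.5)/S-.5
def cont(mask,pt,box):
    m=np.zeros_like(mask,np.uint8); x,y,w,h=[v*S for v in box]; m[y:y+h,x:x+w]=mask[y:y+h,x:x+w]
    m=cv2.morphologyEx(m,cv2.MORPH_OPEN,np.ones((5,5)))
    n,l=cv2.connectedComponents(m,connectivity=4); k=l[pt[1]*S,pt[0]*S]; assert k
    return max(cv2.findContours((l==k).astype(np.uint8),0,1)[0],key=cv2.contourArea)
out=[]
T=big(t).astype(int); Sc=cv2.GaussianBlur(big(s),(0,0),4).astype(int)
# top cap: bluish-white (B>=R-3 and bright)
for n,m,pt,box in (("top",(T[...,0]>105)&(T[...,0]>T[...,2]-4),(105,182),(85,160,40,45)),("scene",(Sc[...,1]>142),(313,78),(295,60,40,40))):
    c=cont(m.astype(np.uint8),pt,box); e=cv2.fitEllipse(cv2.convexHull(c)); uv=uvf(e[0]); print(n,uv,np.array(e[1])/S,onz(n,uv,.114).round(4)); out.append(uv)
print('tri',tri(*out))
vis=[]
for n,im,pt,box,lo,z in (("top",t,(215,193),(185,175,65,60),72,.038),("scene",s,(240,178),(215,140,75,65),92,.038),("top",t,(119,190),(95,165,40,40),66,.072)):
    b=big(im); b2=cv2.GaussianBlur(b,(0,0),3) if n=="scene" else b
    hsv=cv2.cvtColor(b2,cv2.COLOR_BGR2HSV)
    m=((hsv[...,0]<22)&(hsv[...,1]>85)&(hsv[...,2]>lo)).astype(np.uint8)
    c=cont(m,pt,box); h=cv2.convexHull(c)
    r=cv2.boxPoints(cv2.minAreaRect(h)); 
    x,y,w,hh=[v*S for v in box]; cv2.drawContours(b,[c],-1,(0,255,0),1); vis.append(cv2.resize(b[y:y+hh,x:x+w],(390,360)))
    P=np.array([onz(n,uvf(p[0]),z)[:2] for p in h],np.float32)
    R=cv2.minAreaRect(P); print(n,z,'centre',R[0],'size',R[1],'ang',R[2])
cv2.imwrite("pics/v.png",np.hstack(vis[:2])); cv2.imwrite("pics/v3.png",vis[2])
```

```text
top [104.50996908 181.64567057] [19.79393005 20.66317113] [0.5613 0.3198 0.114 ]
scene [311.93418376  77.13339742] [12.50658671 19.08877055] [0.561  0.3216 0.114 ]
tri [0.56134203 0.31940688 0.1156709 ]Traceback (most recent call last):
  File "<stdin>", line 21, in <module>
  File "<stdin>", line 8, in cont
AssertionError
```

Run:
```python
from h import *
t=cv2.imread("pics/top0.png"); s=cv2.imread("pics/scene0.png"); S=6
def big(im): return cv2.resize(im,None,fx=S,fy=S,interpolation=cv2.INTER_CUBIC)
def uvf(p): return (np.asarray(p,float)+.5)/S-.5
vis=[]
for n,im,box,lo,z in (("top",t,(185,175,65,60),72,.038),("scene",s,(215,140,75,65),92,.038),("top",t,(95,165,40,40),66,.072),("scene",s,(285,70,45,35),90,.072)):
    b=big(im); b2=cv2.GaussianBlur(b,(0,0),3) if n=="scene" else b
    hsv=cv2.cvtColor(b2,cv2.COLOR_BGR2HSV)
    m=((hsv[...,0]<22)&(hsv[...,1]>85)&(hsv[...,2]>lo)).astype(np.uint8)
    x,y,w,hh=[v*S for v in box]; mm=np.zeros_like(m); mm[y:y+hh,x:x+w]=m[y:y+hh,x:x+w]
    mm=cv2.morphologyEx(mm,cv2.MORPH_OPEN,np.ones((7,7)))
    c=max(cv2.findContours(mm,0,1)[0],key=cv2.contourArea); h=cv2.convexHull(c)
    cv2.drawContours(b,[c],-1,(0,255,0),1); vis.append(cv2.resize(b[y:y+hh,x:x+w],(390,300)))
    P=np.array([onz(n,uvf(p[0]),z)[:2] for p in h],np.float32)
    R=cv2.minAreaRect(P); print(n,z,'centre',R[0],'size',R[1],'ang',R[2])
    p=cv2.approxPolyDP(h,14,True)[:,0]; print([(uvf(q).round(1).tolist(),onz(n,uvf(q),z)[:2].round(4).tolist()) for q in p])
cv2.imwrite("pics/v.png",np.vstack([np.hstack(vis[:2]),np.hstack(vis[2:])]))
```

```text
top 0.038 centre (0.507571816444397, 0.0621040016412735) size (0.09941145777702332, 0.09962927550077438) ang 21.6585750579834
[([225.6, 181.8], [0.5703, 0.0355]), ([236.1, 215.9], [0.4832, 0.0077]), ([203.6, 230.9], [0.4444, 0.0898]), ([190.9, 194.9], [0.5357, 0.1236])]
scene 0.038 centre (0.5158920288085938, 0.05416976660490036) size (0.09784208238124847, 0.11279527842998505) ang 21.71232032775879
[([230.2, 148.6], [0.4526, 0.0891]), ([266.6, 150.8], [0.5335, 0.1204]), ([269.2, 156.8], [0.5467, 0.1068]), ([267.1, 190.2], [0.5815, 0.02]), ([224.9, 178.8], [0.4832, 0.0069])]
top 0.072 centre (0.5609196424484253, 0.31952810287475586) size (0.05414723977446556, 0.05327986180782318) ang 27.86347007751465
[([115.2, 169.2], [0.5958, 0.3081]), ([124.1, 187.9], [0.5496, 0.2849]), ([105.6, 197.1], [0.5265, 0.3298]), ([103.2, 192.4], [0.538, 0.3359]), ([110.2, 171.2], [0.5907, 0.3203])]
scene 0.072 centre (0.5623072385787964, 0.31906917691230774) size (0.05282539874315262, 0.05145520716905594) ang 27.22557830810547
[([298.9, 84.8], [0.5276, 0.3295]), ([320.2, 90.9], [0.5854, 0.3312]), ([321.2, 97.2], [0.5957, 0.3104]), ([301.4, 98.4], [0.5524, 0.2852])]
```

View pics/v.png

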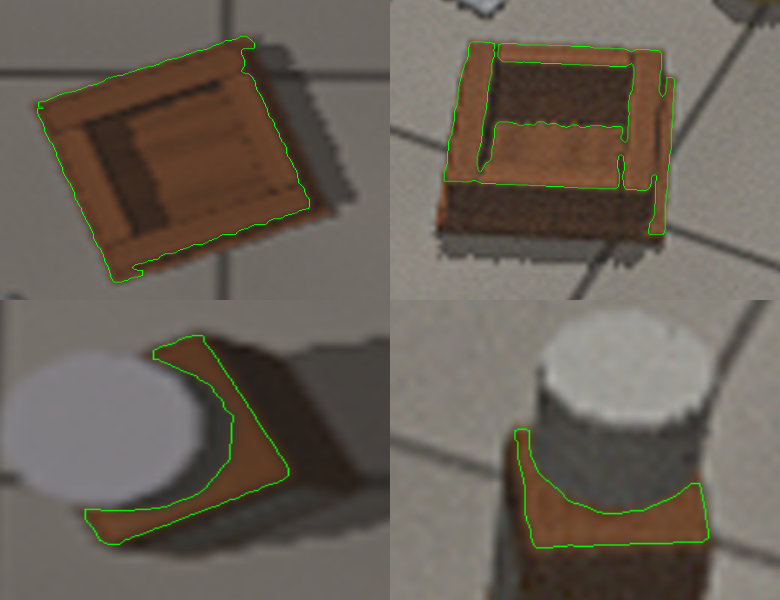

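```bash
cat > edge.py <<'E'
from h import *
from scipy.ndimage import map_coordinates
def sides(n,im,c,ang,half,z,ch,rng=.012,trim=.7,show=True):
    """edge midpoint offsets along outward normal at each side of a square at height z"""
    a=np.radians(ang); out=[]
    g=cv2.GaussianBlur(im,(0,0),.7); hsv=cv2.cvtColor(g,cv2.COLOR_BGR2HSV).astype(float)
    I={'v':hsv[...,2],'s':hsv[...,1]}[ch]
    for k in range(4):
        th=a+k*np.pi/2; nv=np.array([np.cos(th),np.sin(th)]); tv=np.array([-nv[1],nv[0]])
        pts=[]
        for q in np.linspace(-trim*half,trim*half,15):
            d=np.arange(-rng,rng,.0005)
            uv=np.array([proj(n,[*(np.asarray(c)+nv*(half+x)+tv*q),z]) for x in d])
            pr=map_coordinates(I,[uv[:,1],uv[:,0]],order=1); gr=-np.gradient(pr)
            j=int(np.argmax(gr)); 
            if gr[j]>1: pts.append((q,d[j]))
        pts=np.array(pts); 
        if len(pts)<5: out.append((k,None)); continue
        med=np.median(pts[:,1]); ok=abs(pts[:,1]-med)<.004; f=np.polyfit(pts[ok,0],pts[ok,1],1)
        out.append((k,round(1e3*f[1],2),round(np.degrees(np.arctan(f[0])),2),int(ok.sum()))) 
    return out
E
python3 - <<'E'
from edge import *
t=cv2.imread("pics/top0.png"); s=cv2.imread("pics/scene0.png")
for n,im in(("top",t),("scene",s)):
  for ch in 'vs':
    print(n,ch,sides(n,im,(.5076,.0621),21.7,.051,.038,ch))
    print('  recess rim',n,ch,[x for x in sides(n,255-im,(.5076,.0621),21.7,.031,.038,ch,.008)])
E
```

```text
top v [(0, np.float64(-11.0), np.float64(28.33), 3), (1, np.float64(-6.78), np.float64(1.37), 5), (2, np.float64(-8.03), np.float64(-0.06), 15), (3, np.float64(-8.7), np.float64(0.28), 15)]Traceback (most recent call last):
  File "<stdin>", line 6, in <module>
  File "edge.py", line 13, in sides
    uv=np.array([proj(n,[*(np.asarray(c)+nv*(half+x)+tv*q),z]) for x in d])
                 ~~~~^^^^^^^^^^^^^^^^^^^^^^^^^^^^^^^^^^^^^^^^^
  File "h.py", line 4, in proj
    m=camera_model(n); f=192/np.tan(np.radians(m['vfov']/2)); c=m['R']@np.asarray(X,float)+m['t']
ValueError: time passes only in moves, steps and waits
```

```bash
python3 - <<'E'
p='h.py'; s=open(p).read()
s=s.replace("from workcell import robot, read_camera, camera_model\n","from workcell import robot, read_camera, camera_model as _cm\nimport functools\ncamera_model=functools.lru_cache(None)(_cm)\n"); open(p,'w').write(s)
E
python3 - <<'E'
from edge import *
t=cv2.imread("pics/top0.png"); s=cv2.imread("pics/scene0.png")
f=lambda L:[tuple(float(v) if v is not None else None for v in x) for x in L]
for n,im in(("top",t),("scene",s)):
  for ch in 's':
    print(n,ch,f(sides(n,im,(.5076,.0621),21.7,.051,.038,ch)))
    print(n,ch,'z0',f(sides(n,im,(.5076,.0621),21.7,.051,.0,ch)))
  print('  recess rim',n,f(sides(n,255-im,(.5076,.0621),21.7,.031,.038,'v',.008)))
def draw(n,im,c,ang,fn,box,S=7):
    b=cv2.resize(im,None,fx=S,fy=S,interpolation=cv2.INTER_CUBIC); a=np.radians(ang)
    for h,z,col in((.051,.038,(0,255,0)),(.031,.038,(255,255,0)),(.031,.008,(255,0,255)),(.051,0,(0,0,255))):
        P=[proj(n,[c[0]+h*(np.cos(a)*i-np.sin(a)*j),c[1]+h*(np.sin(a)*i+np.cos(a)*j),z]) for i,j in((1,1),(1,-1),(-1,-1),(-1,1))]
        cv2.polylines(b,[np.int32((np.array(P)+.5)*S-.5)],True,col,1)
    x,y,w,h=[v*S for v in box]; return b[y:y+h,x:x+w]
A=draw("top",t,(.5076,.0621),21.7,'',(188,178,54,58)); B=draw("scene",s,(.5076,.0621),21.7,'',(218,140,56,58))
cv2.imwrite("pics/d.png",cv2.convertScaleAbs(np.hstack([A,B]),alpha=1.4))
E
```

```text
top s [(0.0, -2.2, 0.14, 15.0), (1.0, -1.67, -0.42, 15.0), (2.0, -1.23, -0.38, 15.0), (3.0, -2.33, 0.14, 15.0)]
top s z0 [(0.0, 1.5, 0.22, 15.0), (1.0, 2.13, 0.08, 15.0), (2.0, -1.37, 0.14, 15.0), (3.0, -2.53, -0.28, 15.0)]
  recess rim top [(0.0, 1.55, -0.25, 11.0), (1.0, 3.0, 0.07, 15.0), (2.0, None), (3.0, None)]
scene s [(0.0, 2.69, -0.49, 13.0), (1.0, -5.9, 0.7, 15.0), (2.0, -7.5, 0.72, 15.0), (3.0, -6.43, -0.94, 15.0)]
scene s z0 [(0.0, 1.93, -0.14, 15.0), (1.0, -5.22, -1.3, 5.0), (2.0, -0.73, 0.24, 15.0), (3.0, -3.73, -0.78, 15.0)]
  recess rim scene [(0.0, 3.33, -0.76, 15.0), (1.0, 2.33, -1.81, 15.0), (2.0, -1.73, 0.03, 15.0), (3.0, None)]
```

View pics/d.png

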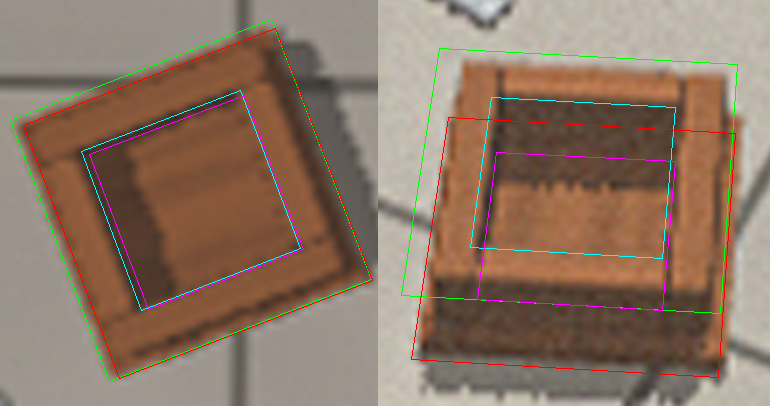

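```bash
cat > st.py <<'E'
from h import *
from scipy.spatial.transform import Rotation as R
import sys
def show(goal=None):
    s=robot.sense(); M=R.from_quat(s['tool_rot']).as_matrix(); p=np.array(s['position'])
    print('t',round(s['t'],2),'p',p.round(4),'q7',round(s['qpos'][6],2),'q',np.round(s['qpos'],2),'F',np.round(s['contact_force'],1),'T',np.round(s['wrist_torque'],2),'op',round(s['opening'],4))
    print('x',M[:,0].round(3),'y',M[:,1].round(3),'z',M[:,2].round(3),'jaw yaw',np.degrees(np.arctan2(M[1,2],M[0,2])).round(2))
    if goal is not None: print('shift in tool rows of 20mm', (M.T@(np.array(goal)-p)/.02).round(3), 'mm',np.round(1e3*(np.array(goal)-p),1))
if __name__=="__main__":
    show([float(v) for v in sys.argv[1:4]] if len(sys.argv)>3 else None)
E
python3 st.py .48 -.2 .24; python3 st.py .5613 .3195 .2
```

```text
t 0.1 p [ 0.1624 -0.6287  0.2195] q7 -0.21 q [ 1.58  0.5  -0.43  1.55  0.22  1.14 -0.21] F [ 1.   0.3 -1.3] T [-0.03 -0.05  0.03] op 0.0848
x [-0.968 -0.25  -0.   ] y [-0.     0.002 -1.   ] z [ 0.25  -0.968 -0.002] jaw yaw -75.51
shift in tool rows of 20mm [-20.74   -0.997 -16.784] mm [317.6 428.7  20.5]
t 0.1 p [ 0.1624 -0.6287  0.2195] q7 -0.21 q [ 1.58  0.5  -0.43  1.55  0.22  1.14 -0.21] F [ 1.   0.3 -1.3] T [-0.03 -0.05  0.03] op 0.0848
x [-0.968 -0.25  -0.   ] y [-0.     0.002 -1.   ] z [ 0.25  -0.968 -0.002] jaw yaw -75.51
shift in tool rows of 20mm [-31.174   1.045 -40.913] mm [398.9 948.2 -19.5]
```

Call:
{"op": "jog_arm", "data": {"xyz": [[0,-0.2,0],[0,-0.2,0],[0,-0.2,0],[0,-0.2,0],[0,-0.2,0]], "spin": [-1,-1,-1,-1,-1], "fingers": [0,0,0,0,0]}}

```text
t: 0.6
position: [0.1624, -0.629, 0.24]
tool_rot: [-0.342, 0.619, -0.619, 0.342]
contact_force: [-0.5, -0.4, 0.6]
opening: 0.0856
```

```bash
python3 st.py .48 -.2 .24
```

```text
t 0.6 p [ 0.1624 -0.629   0.24  ] q7 0.49 q [ 1.69  0.51 -0.59  1.53  0.3   1.19  0.49] F [-0.5 -0.4  0.6] T [-0.02  0.02  0.04] op 0.0856
x [-0.533 -0.846 -0.001] y [-0.     0.001 -1.   ] z [ 0.846 -0.533 -0.001] jaw yaw -32.19
shift in tool rows of 20mm [-2.661e+01  1.700e-02  2.013e+00] mm [317.6 429.    0. ]
```

Call:
{"op": "jog_arm", "data": {"xyz": [[-1,0,0.1],[-1,0,0.1],[-1,0,0.1],[-1,0,0.1],[-1,0,0.1]], "spin": [0,0,0,0,0], "fingers": [0,0,0,0,0]}}

```text
t: 1.1
position: [0.2257, -0.5491, 0.2403]
tool_rot: [-0.34, 0.62, -0.62, 0.34]
contact_force: [0.2, -0.5, -0.9]
opening: 0.0853
```

Call:
{"op": "jog_arm", "data": {"xyz": [[-1,0,0.1],[-1,0,0.1],[-1,0,0.1],[-1,0,0.1],[-1,0,0.1]], "spin": [0,0,0,0,0], "fingers": [0,0,0,0,0]}}

```text
t: 1.6
position: [0.2881, -0.4701, 0.2405]
tool_rot: [0.34, -0.62, 0.62, -0.34]
contact_force: [0.1, 0.1, -0.2]
opening: 0.0855
```

Call:
{"op": "jog_arm", "data": {"xyz": [[-1,0,0.1],[-1,0,0.1],[-1,0,0.1],[-1,0,0.1],[-1,0,0.1]], "spin": [0,0,0,0,0], "fingers": [0,0,0,0,0]}}

```text
t: 2.1
position: [0.3501, -0.3911, 0.2405]
tool_rot: [0.34, -0.62, 0.62, -0.34]
contact_force: [-0.1, -0.6, -0.4]
opening: 0.0855
```

Call:
{"op": "jog_arm", "data": {"xyz": [[-1,0,0.1],[-1,0,0.1],[-1,0,0.1],[-1,0,0.1],[-1,0,0.1]], "spin": [0,0,0,0,0], "fingers": [0,0,0,0,0]}}

```text
t: 2.6
position: [0.4122, -0.3122, 0.2405]
tool_rot: [0.34, -0.62, 0.62, -0.34]
contact_force: [0.1, 0.1, 0.5]
opening: 0.0853
```

Call:
{"op": "jog_arm", "data": {"xyz": [[-1,0,0.1],[-1,0,0.1],[-1,0,0.1],[-1,0,0.1],[-1,0,0.1]], "spin": [0,0,0,0,0], "fingers": [0,0,0,0,0]}}

```text
t: 3.1
position: [0.4742, -0.2332, 0.2405]
tool_rot: [0.34, -0.62, 0.62, -0.34]
contact_force: [0.7, 0.4, 0.2]
opening: 0.0854
```

```bash
python3 st.py .5613 .3195 .2
```

```text
t 3.1 p [ 0.4742 -0.2332  0.2405] q7 -0.39 q [ 1.07  0.32 -0.81  1.82  0.26  1.1  -0.39] F [0.7 0.4 0.2] T [-0.04 -0.03  0.02] op 0.0854
x [-0.538 -0.843  0.   ] y [ 0. -0. -1.] z [ 0.843 -0.538  0.   ] jaw yaw -32.53
shift in tool rows of 20mm [-25.643   2.014 -11.19 ] mm [ 87.1 552.7 -40.5]
```

Call:
{"op": "jog_arm", "data": {"xyz": [[-1,0,-0.44],[-1,0,-0.44],[-1,0,-0.44],[-1,0,-0.44],[-1,0,-0.44]], "spin": [0,0,0,0,0], "fingers": [0,0,0,0,0]}}

```text
t: 3.6
position: [0.4903, -0.1251, 0.2405]
tool_rot: [0.34, -0.62, 0.62, -0.34]
contact_force: [0.5, -0.3, -0.6]
opening: 0.0854
```

Call:
{"op": "jog_arm", "data": {"xyz": [[-1,0,-0.44],[-1,0,-0.44],[-1,0,-0.44],[-1,0,-0.44],[-1,0,-0.44]], "spin": [0,0,0,0,0], "fingers": [0,0,0,0,0]}}

```text
t: 4.1
position: [0.5069, -0.0172, 0.2405]
tool_rot: [0.34, -0.62, 0.62, -0.34]
contact_force: [0.8, -0.2, 0.1]
opening: 0.0851
```

Call:
{"op": "jog_arm", "data": {"xyz": [[-1,0,-0.44],[-1,0,-0.44],[-1,0,-0.44],[-1,0,-0.44],[-1,0,-0.44]], "spin": [0,0,0,0,0], "fingers": [0,0,0,0,0]}}

```text
t: 4.6
position: [0.5235, 0.0907, 0.2405]
tool_rot: [0.34, -0.62, 0.62, -0.34]
contact_force: [0.7, 0.4, -0.2]
opening: 0.0851
```

Call:
{"op": "jog_arm", "data": {"xyz": [[-1,0,-0.44],[-1,0,-0.44],[-1,0,-0.44],[-1,0,-0.44],[-1,0,-0.44]], "spin": [0,0,0,0,0], "fingers": [0,0,0,0,0]}}

```text
t: 5.1
position: [0.54, 0.1987, 0.2405]
tool_rot: [0.34, -0.62, 0.62, -0.34]
contact_force: [0.7, -0.1, 0.0]
opening: 0.0851
```

```bash
python3 st.py .5613 .3195 .2
```

```text
t 5.1 p [0.54   0.1987 0.2405] q7 -1.29 q [ 0.29  0.45 -0.9   1.71  0.38  1.16 -1.29] F [ 0.7 -0.1  0. ] T [ 0.01 -0.01 -0.01] op 0.0851
x [-0.538 -0.843  0.   ] y [ 0. -0. -1.] z [ 0.843 -0.538  0.   ] jaw yaw -32.53
shift in tool rows of 20mm [-5.666  2.023 -2.354] mm [ 21.3 120.8 -40.5]
```

Call:
{"op": "jog_arm", "data": {"xyz": [[-1,0,-0.42],[-1,0,-0.42],[-1,0,-0.42],[-1,0.2,-0.42],[-1,0.4,-0.42]], "spin": [0,0,0,0,0], "fingers": [0,0,0,0,0]}}

```text
t: 5.6
position: [0.5588, 0.3058, 0.229]
tool_rot: [0.339, -0.62, 0.62, -0.34]
contact_force: [-0.3, -0.2, 0.4]
opening: 0.0854
```

Call:
{"op": "jog_arm", "data": {"xyz": [[-0.6,0.6,-0.23],[0,0.6,0],[0,0.3,0],[0,0,0],[0,0,0]], "spin": [0,0,0,0,0], "fingers": [0,0,0,0,0]}}

```text
t: 6.1
position: [0.5619, 0.3153, 0.1984]
tool_rot: [0.34, -0.62, 0.621, -0.339]
contact_force: [0.5, -0.4, 0.4]
opening: 0.0851
```

```bash
python3 st.py .5613 .3195 .105
python3 - <<'E'
from h import *
for n,b in(("top",(70,150,70,60)),("scene",(260,40,100,85))):
    im=read_camera(n)[:,:,::-1]; x,y,w,h=b; cv2.imwrite(f"pics/{n}1.png",im); cv2.imwrite(f"pics/{n}1c.png",cv2.resize(im[y:y+h,x:x+w],None,fx=5,fy=5))
E
```

```text
t 6.1 p [0.5619 0.3153 0.1984] q7 -1.49 q [ 0.02  0.62 -0.84  1.58  0.49  1.17 -1.49] F [ 0.5 -0.4  0.4] T [ 0.02 -0.01  0.04] op 0.0851
x [-0.539 -0.842  0.001] y [-0.    -0.001 -1.   ] z [ 0.842 -0.539  0.   ] jaw yaw -32.64
shift in tool rows of 20mm [-0.166  4.667 -0.14 ] mm [ -0.6   4.2 -93.4]
```

View pics/scene1c.png

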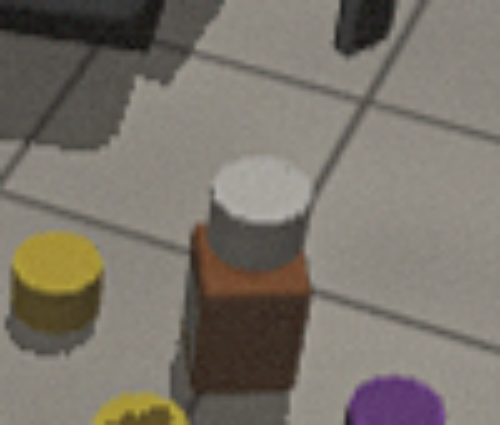

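Run:
```python
from h import *
for p in ([.5619,.3153,.1984],[.5619,.3153,.177],[.5619+.842*.0425,.3153-.539*.0425,.185],[.5619-.842*.0425,.3153+.539*.0425,.185]): print(proj("scene",p).round(1),proj("top",p).round(1))
a=cv2.imread("pics/scene1.png");b=cv2.imread("pics/top1.png")
cv2.imwrite("pics/both1.png",np.hstack([cv2.resize(a[0:160,200:400],None,fx=2,fy=2),cv2.resize(b[90:250,20:220],None,fx=2,fy=2)]))
```

```text
[315.9  48.5] [ 93.9 178.1]
[314.7  56.7] [ 97.3 179. ]
[326.7  63.9] [107.  162.6]
[304.2  44. ] [ 85.1 194.7]
```

View pics/both1.png

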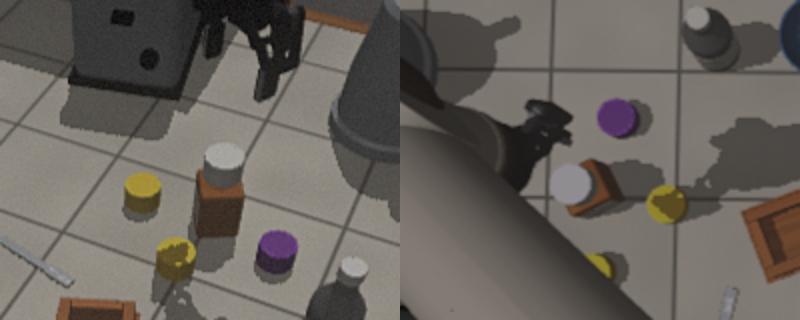

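Run:
```python
from h import *
for d in(.0425,.057):
  for z in (.1895,.2): print(d,z,[(proj("scene",q).round(1),proj("top",q).round(1)) for q in ([.5619+.842*d,.3153-.539*d,z],[.5619-.842*d,.3153+.539*d,z])])
```

```text
0.0425 0.1895 [(array([327. ,  62.2]), array([106.3, 162.4])), (array([304.4,  42.3]), array([ 84.3, 194.6]))]
0.0425 0.2 [(array([327.8,  58.1]), array([104.8, 161.7])), (array([304.9,  38.2]), array([ 82.5, 194.3]))]
0.057 0.1895 [(array([331.1,  65.8]), array([110. , 156.9])), (array([300.8,  39.1]), array([ 80.6, 200.1]))]
0.057 0.2 [(array([331.9,  61.7]), array([108.5, 156.2])), (array([301.2,  35. ]), array([ 78.7, 199.9]))]
```

Run:
```python
from h import *
a=cv2.imread("pics/scene1.png");b=cv2.imread("pics/top1.png")
cv2.imwrite("pics/f1.png",np.hstack([cv2.convertScaleAbs(cv2.resize(a[0:70,290:360],None,fx=5,fy=5),alpha=2),cv2.convertScaleAbs(cv2.resize(b[120:190,60:130],None,fx=5,fy=5),alpha=2)]))
```

```text
(no output)
```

View pics/f1.png

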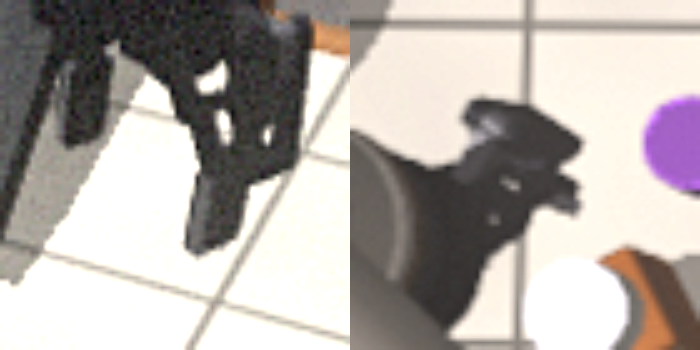

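Run:
```python
from h import *
for s in((328,50),(337,50),(332,50)):
  for t in((105,158),(105,162)):
    X=tri(t,s); print(s,t,X.round(4),(proj("top",X)-t).round(1),(proj("scene",X)-s).round(1))
s=robot.sense(); print(s['t'],s['position'])
```

```text
(328, 50) (105, 158) [0.5998 0.2817 0.2284] [0.5 1. ] [ 1.2 -0.2]
(328, 50) (105, 162) [0.5953 0.2845 0.2243] [-0.3 -0.6] [-0.7  0.1]
(337, 50) (105, 158) [0.6086 0.2865 0.2261] [-1.3 -3. ] [-3.3  0.6]
(337, 50) (105, 162) [0.6042 0.289  0.2225] [-2.  -4.7] [-5.1  0.8]
(332, 50) (105, 158) [0.6037 0.2839 0.2272] [-0.3 -0.7] [-0.8  0.1]
(332, 50) (105, 162) [0.5993 0.2866 0.2233] [-1.1 -2.4] [-2.7  0.5]
6.2 [0.5620741  0.31590738 0.19903701]
```

Call:
{"op": "jog_arm", "data": {"xyz": [[-0.17,0.4,-0.14],[0,0.5,0],[0,0.5,0],[0,0.5,0],[0,0,0]], "spin": [0,0,0,0,0], "fingers": [0,0,0,0,0]}}

```text
t: 6.7
position: [0.5599, 0.32, 0.158]
tool_rot: [0.341, -0.62, 0.62, -0.339]
contact_force: [0.6, 0.1, 0.2]
opening: 0.0854
```

```bash
python3 st.py .5613 .3195 .105
python3 - <<'E'
from h import *
a=read_camera("scene")[:,:,::-1];b=read_camera("top")[:,:,::-1]
cv2.imwrite("pics/scene2.png",a);cv2.imwrite("pics/top2.png",b)
cv2.imwrite("pics/f2.png",np.hstack([cv2.convertScaleAbs(cv2.resize(a[20:100,270:350],None,fx=5,fy=5),alpha=2),cv2.convertScaleAbs(cv2.resize(b[130:210,60:140],None,fx=5,fy=5),alpha=2)]))
E
```

```text
t 6.7 p [0.5599 0.32   0.158 ] q7 -1.52 q [-0.    0.66 -0.82  1.61  0.52  1.11 -1.52] F [0.6 0.1 0.2] T [0.03 0.01 0.  ] op 0.0854
x [-0.538 -0.843  0.003] y [-0.003 -0.002 -1.   ] z [ 0.843 -0.538 -0.002] jaw yaw -32.54
shift in tool rows of 20mm [-0.026  2.65   0.079] mm [  1.4  -0.5 -53. ]
```

View pics/f2.png

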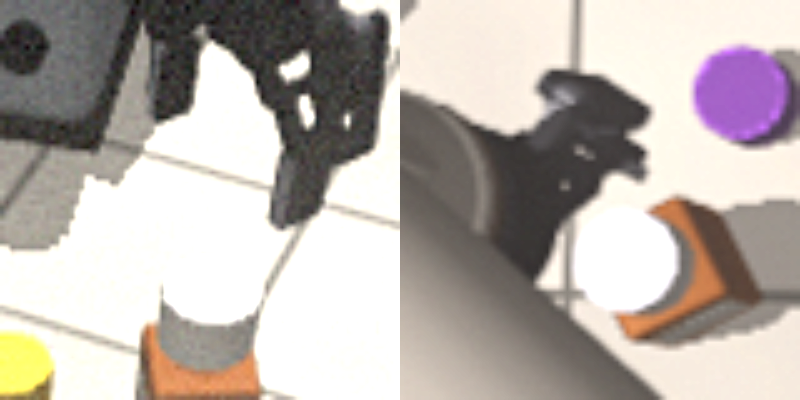

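Call:
{"op": "jog_arm", "data": {"xyz": [[0,0.5,0.04],[0,0.5,0.04],[0,0.5,0],[0,0.5,0],[0,0,0]], "spin": [0,0,0,0,0], "fingers": [0,0,0,0,0]}}

```text
t: 7.3
position: [0.5612, 0.3192, 0.1182]
tool_rot: [0.341, -0.62, 0.62, -0.339]
contact_force: [-0.1, 0.7, -0.2]
opening: 0.0852
```

```bash
cat > look.py <<'E'
from h import *
import sys
k=sys.argv[1]; x,y=int(sys.argv[2]),int(sys.argv[3]); X,Y=int(sys.argv[4]),int(sys.argv[5])
a=read_camera("scene")[:,:,::-1];b=read_camera("top")[:,:,::-1]
cv2.imwrite(f"pics/scene{k}.png",a);cv2.imwrite(f"pics/top{k}.png",b)
cv2.imwrite(f"pics/f{k}.png",np.hstack([cv2.convertScaleAbs(cv2.resize(a[y:y+80,x:x+80],None,fx=5,fy=5),alpha=1.6),cv2.convertScaleAbs(cv2.resize(b[Y:Y+80,X:X+80],None,fx=5,fy=5),alpha=1.6)]))
E
python3 st.py .5613 .3195 .105; python3 look.py 3 270 30 60 130
```

```text
t 7.3 p [0.5612 0.3192 0.1182] q7 -1.54 q [-0.02  0.71 -0.79  1.63  0.56  1.04 -1.54] F [-0.1  0.7 -0.2] T [ 0.04 -0.02  0.02] op 0.0852
x [-0.538 -0.843  0.003] y [-0.003 -0.002 -1.   ] z [ 0.843 -0.538 -0.002] jaw yaw -32.54
shift in tool rows of 20mm [-0.018  0.658 -0.002] mm [  0.1   0.3 -13.2]
```

View pics/f3.png

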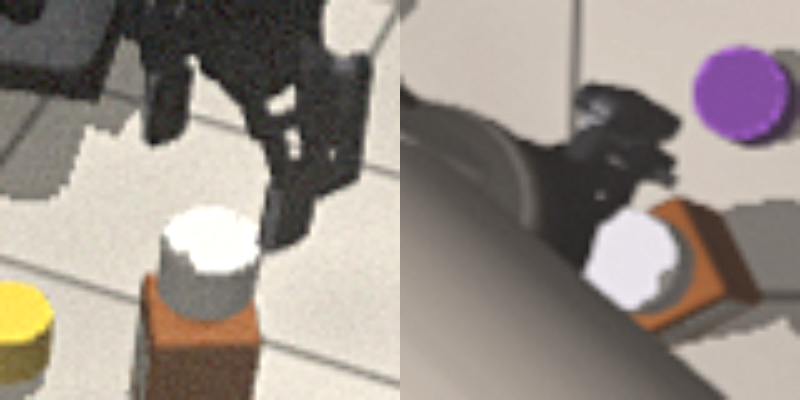

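Call:
{"op": "jog_arm", "data": {"xyz": [[0,0.4,0],[0,0.26,0],[0,0,0],[0,0,0],[0,0,0]], "spin": [0,0,0,0,0], "fingers": [0,0,0,0.15,0.15], "grip_force": 60}}

```text
t: 7.9
position: [0.5624, 0.3203, 0.1074]
tool_rot: [-0.34, 0.62, -0.62, 0.34]
contact_force: [-0.4, -0.6, 0.3]
opening: 0.0726
```

```bash
python3 st.py .5613 .3195 .105; python3 look.py 4 270 30 60 130
```

```text
t 7.9 p [0.5624 0.3203 0.1074] q7 -1.55 q [-0.02  0.72 -0.78  1.64  0.57  1.02 -1.55] F [-0.4 -0.6  0.3] T [ 0.    0.02 -0.02] op 0.0726
x [-0.538 -0.843 -0.   ] y [ 0.  0. -1.] z [ 0.843 -0.538  0.   ] jaw yaw -32.54
shift in tool rows of 20mm [ 0.063  0.121 -0.026] mm [-1.1 -0.8 -2.4]
```

View pics/f4.png

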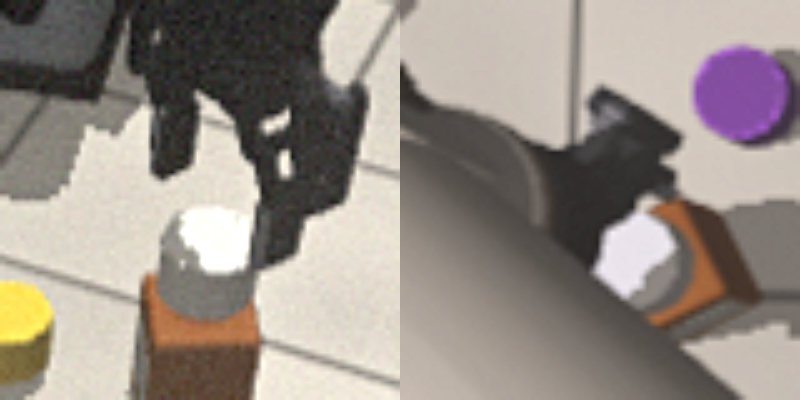

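Run:
```python
from h import *
p=np.array([.5624,.3203]); j=np.array([.843,-.538])
for z in (.085,.1,.115,.13):
    print(z,[proj("scene",[*(p+s*.04*j),z]).round(1) for s in(1,-1)],[proj("top",[*(p+s*.04*j),z]).round(1) for s in(1,-1)])
```

```text
0.085 [array([320.5,  96.3]), array([301.6,  77.9])] [array([117.5, 168.6]), array([ 98.9, 195.9])]
0.1 [array([321.4,  91.5]), array([302.2,  73.2])] [array([115.6, 167.8]), array([ 96.8, 195.6])]
0.115 [array([322.3,  86.7]), array([302.8,  68.3])] [array([113.7, 167.1]), array([ 94.6, 195.2])]
0.13 [array([323.3,  81.7]), array([303.4,  63.2])] [array([111.8, 166.3]), array([ 92.4, 194.9])]
```

Call:
{"op": "jog_arm", "data": {"xyz": [[0.03,0.25,-0.02],[0.03,0.25,0],[0,0,0],[0,0,0],[0,0,0]], "spin": [0,0,0,0,0], "fingers": [0.15,0.3,0.3,0.3,0.3]}}

```text
t: 8.5
position: [0.5613, 0.3194, 0.0972]
tool_rot: [-0.34, 0.62, -0.62, 0.34]
contact_force: [0.2, -0.0, 0.1]
opening: 0.06
```

```bash
python3 st.py .5613 .3195 .105; python3 look.py 5 270 30 60 130
```

```text
t 8.5 p [0.5613 0.3194 0.0972] q7 -1.56 q [-0.03  0.73 -0.77  1.65  0.58  1.01 -1.56] F [ 0.2 -0.   0.1] T [ 0.02  0.01 -0.04] op 0.06
x [-0.538 -0.843 -0.   ] y [ 0.  0. -1.] z [ 0.843 -0.538 -0.   ] jaw yaw -32.54
shift in tool rows of 20mm [-0.002 -0.388 -0.003] mm [-0.   0.1  7.8]
```

View pics/f5.png

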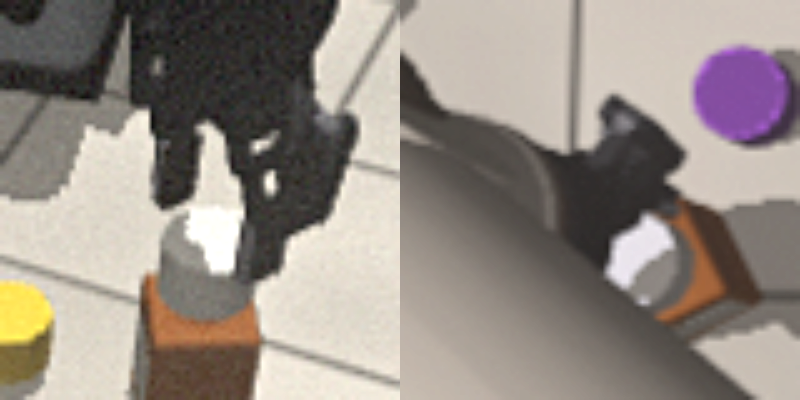

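Call:
{"op": "jog_arm", "data": {"xyz": [[0,0.1,0],[0,0.1,0],[0,0.1,0],[0,0,0],[0,0,0]], "spin": [0,0,0,0,0], "fingers": [0.3,0.3,0.3,0.3,0.3]}}

```text
t: 9.1
position: [0.5612, 0.3193, 0.0911]
tool_rot: [-0.34, 0.62, -0.62, 0.34]
contact_force: [0.5, 0.5, -0.2]
opening: 0.0597
```

```bash
python3 st.py ; python3 look.py 6 270 30 60 130
```

```text
t 9.1 p [0.5612 0.3193 0.0911] q7 -1.56 q [-0.03  0.74 -0.77  1.65  0.59  1.   -1.56] F [ 0.5  0.5 -0.2] T [-0.03  0.    0.04] op 0.0597
x [-0.538 -0.843  0.   ] y [-0. -0. -1.] z [ 0.843 -0.538 -0.   ] jaw yaw -32.54
```

View pics/f6.png

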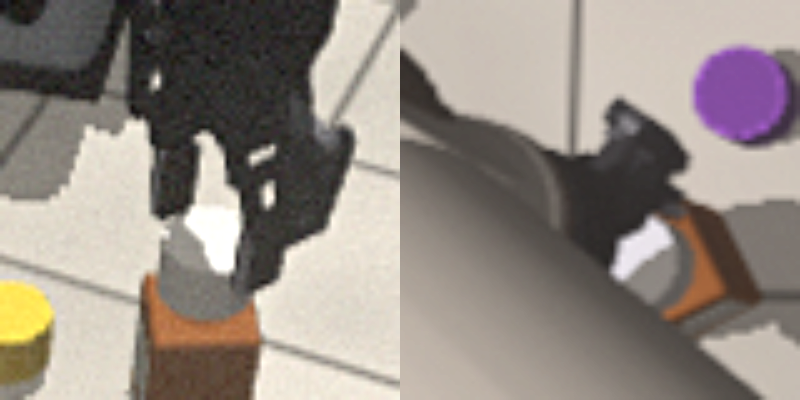

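Call:
{"op": "jog_arm", "data": {"xyz": [[0,0.1,0],[0,0.1,0],[0,0.1,0],[0,0,0],[0,0,0]], "spin": [0,0,0,0,0], "fingers": [0.3,0.3,0.3,0.3,0.3]}}

```text
t: 9.7
position: [0.5612, 0.3193, 0.0851]
tool_rot: [-0.34, 0.62, -0.62, 0.34]
contact_force: [-0.1, -0.6, 0.4]
opening: 0.0592
```

```bash
python3 st.py ; python3 look.py 7 270 30 60 130
```

```text
t 9.7 p [0.5612 0.3193 0.0851] q7 -1.57 q [-0.03  0.74 -0.76  1.65  0.59  0.99 -1.57] F [-0.1 -0.6  0.4] T [ 0.   -0.02  0.01] op 0.0592
x [-0.538 -0.843  0.   ] y [-0. -0. -1.] z [ 0.843 -0.538 -0.   ] jaw yaw -32.54
```

View pics/f7.png

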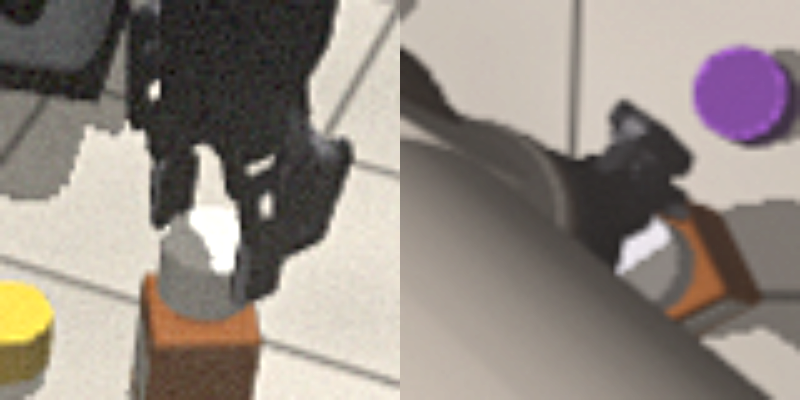

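Call:
{"op": "jog_arm", "data": {"xyz": [[0,0,0],[0,0,0],[0,0,0],[0,0,0],[0,0,0]], "spin": [0,0,0,0,0], "fingers": [0.4,0.4,0.4,0.4,0.4], "grip_force": 30}}

```text
t: 10.3
position: [0.5614, 0.3193, 0.0852]
tool_rot: [0.34, -0.62, 0.62, -0.34]
contact_force: [-0.8, -0.5, -0.5]
opening: 0.0513
```

```bash
python3 st.py ; python3 look.py 8 270 30 60 130
```

```text
t 10.3 p [0.5614 0.3193 0.0852] q7 -1.57 q [-0.03  0.74 -0.76  1.65  0.59  0.99 -1.57] F [-0.8 -0.5 -0.5] T [0.05 0.04 0.02] op 0.0513
x [-0.538 -0.843 -0.   ] y [ 0. -0. -1.] z [ 0.843 -0.538  0.   ] jaw yaw -32.54
```

View pics/f8.png

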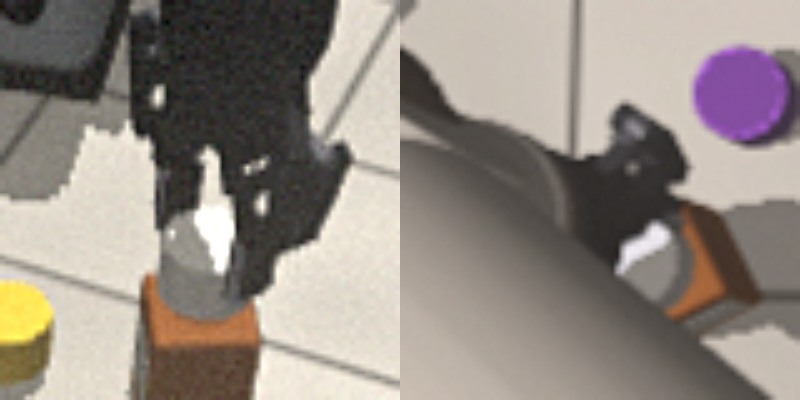

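Call:
{"op": "jog_arm", "data": {"xyz": [[0,0,0],[0,0,0],[0,0,0],[0,0,0],[0,0,0]], "spin": [0,0,0,0,0], "fingers": [0.6,0.6,0.6,0.6,0.6], "grip_force": 60}}

```text
t: 10.9
position: [0.5617, 0.3193, 0.0856]
tool_rot: [0.34, -0.62, 0.62, -0.34]
contact_force: [-0.5, -1.2, 2.9]
opening: 0.0467
```

```bash
python3 st.py ; python3 look.py 9 270 30 60 130
```

```text
t 10.9 p [0.5617 0.3193 0.0856] q7 -1.57 q [-0.03  0.74 -0.76  1.65  0.59  0.99 -1.57] F [-0.5 -1.2  2.9] T [-0.3  -0.04  0.09] op 0.0467
x [-0.538 -0.843 -0.   ] y [ 0.001 -0.    -1.   ] z [ 0.843 -0.538  0.001] jaw yaw -32.56
```

View pics/f9.png

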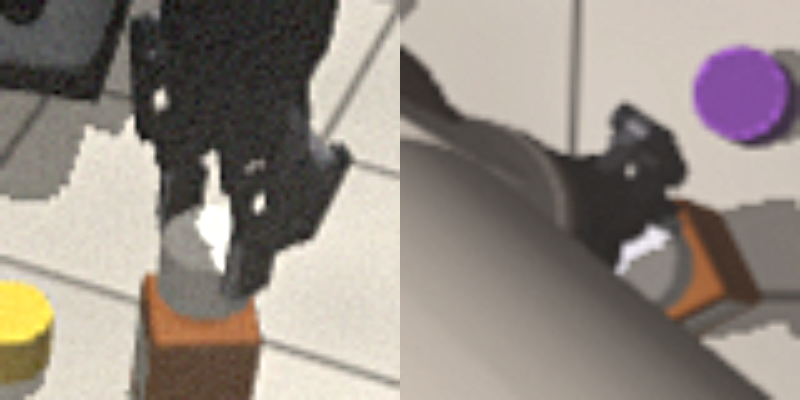

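Call:
{"op": "jog_arm", "data": {"xyz": [[0,-0.3,0],[0,-0.5,0],[0,-0.6,0],[0,-0.6,0],[0,0,0]], "spin": [0,0,0,0,0], "fingers": [0.6,0.6,0.6,0.6,0.6]}}

```text
t: 11.5
position: [0.5625, 0.3206, 0.1279]
tool_rot: [-0.338, 0.62, -0.62, 0.341]
contact_force: [0.3, 0.5, -1.2]
opening: 0.0464
```

```bash
python3 st.py ; python3 look.py 10 270 30 60 130
```

```text
t 11.5 p [0.5625 0.3206 0.1279] q7 -1.54 q [-0.01  0.69 -0.79  1.63  0.55  1.05 -1.54] F [ 0.3  0.5 -1.2] T [ 0.05 -0.01  0.06] op 0.0464
x [-0.538 -0.843 -0.004] y [ 0.003  0.002 -1.   ] z [ 0.843 -0.538  0.002] jaw yaw -32.54
```

View pics/f10.png

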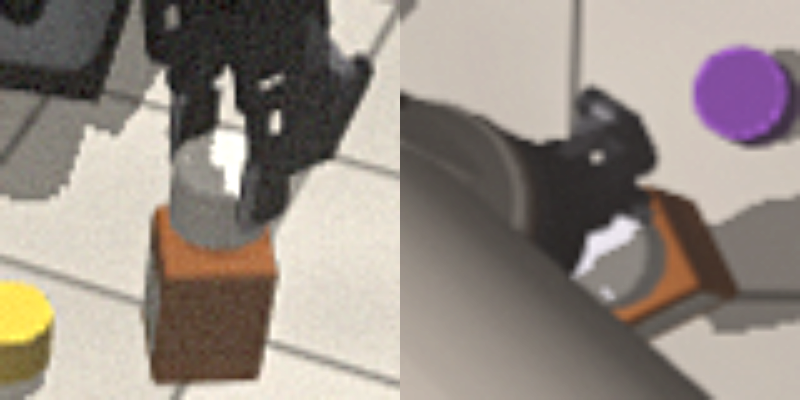

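```bash
python3 st.py .5081 .0651 .148
```

```text
t 11.6 p [0.5616 0.3194 0.1259] q7 -1.54 q [-0.01  0.7  -0.79  1.63  0.55  1.05 -1.54] F [-0.1  0.  -2.1] T [-0.04  0.01  0.02] op 0.0463
x [-0.538 -0.843 -0.001] y [ 0.001  0.    -1.   ] z [ 0.843 -0.538  0.001] jaw yaw -32.55
shift in tool rows of 20mm [12.158 -1.114  4.586] mm [ -53.5 -254.3   22.1]
```

Call:
{"op": "jog_arm", "data": {"xyz": [[0.2,-0.35,0.08],[0.5,-0.4,0.19],[0.8,-0.36,0.3],[0.8,0,0.3],[0.8,0,0.3]], "spin": [0,0,0,0,0], "fingers": [0.6,0.6,0.6,0.6,0.6]}}

```text
t: 12.1
position: [0.5476, 0.2529, 0.148]
tool_rot: [0.34, -0.62, 0.62, -0.34]
contact_force: [0.6, -0.4, -1.8]
opening: 0.0463
```

Call:
{"op": "jog_arm", "data": {"xyz": [[0.8,0,0.3],[0.8,0,0.3],[0.8,0,0.3],[0.8,0,0.3],[0.8,0,0.3]], "spin": [0,0,0,0,0], "fingers": [0.6,0.6,0.6,0.6,0.6]}}

```text
t: 12.6
position: [0.5296, 0.1692, 0.1478]
tool_rot: [0.34, -0.62, 0.62, -0.34]
contact_force: [-0.5, 0.2, -1.6]
opening: 0.0465
```

Call:
{"op": "jog_arm", "data": {"xyz": [[0.8,0,0.3],[0.8,0,0.3],[0.8,0,0.3],[0.6,0,0.22],[0.4,0,0.15]], "spin": [0,0,0,0,0], "fingers": [0.6,0.6,0.6,0.6,0.6]}}

```text
t: 13.1
position: [0.5145, 0.0981, 0.1476]
tool_rot: [0.34, -0.62, 0.621, -0.339]
contact_force: [-0.0, 0.2, -2.2]
opening: 0.0464
```

```bash
python3 st.py .5081 .0651 .148
```

```text
t 13.1 p [0.5145 0.0981 0.1476] q7 -1.2 q [ 0.46  0.48 -0.87  1.92  0.45  0.95 -1.2 ] F [-0.   0.2 -2.2] T [0.01 0.04 0.05] op 0.0464
x [-0.539 -0.842  0.001] y [ 0.    -0.001 -1.   ] z [ 0.842 -0.539  0.001] jaw yaw -32.63
shift in tool rows of 20mm [ 1.563 -0.019  0.622] mm [ -6.4 -33.    0.4]
```

Call:
{"op": "jog_arm", "data": {"xyz": [[0.6,0,0.24],[0.6,0,0.23],[0.4,0,0.16],[0,0,0],[0,0,0]], "spin": [0,0,0,0.35,0.34], "fingers": [0.6,0.6,0.6,0.6,0.6]}}

```text
t: 13.6
position: [0.5081, 0.0655, 0.1474]
tool_rot: [-0.306, 0.637, -0.637, 0.306]
contact_force: [-0.2, 0.6, -2.1]
opening: 0.0463
```

Call:
{"op": "jog_arm", "data": {"xyz": [[0,0,0],[0,0,0],[0,0,0],[0,0,0],[0,0,0]], "spin": [0,0,0,0,0], "fingers": [0.6,0.6,0.6,0.6,0.6]}}

```text
t: 14.1
position: [0.5082, 0.0662, 0.1474]
tool_rot: [-0.307, 0.637, -0.637, 0.308]
contact_force: [0.6, -0.1, -0.6]
opening: 0.0463
```

```bash
python3 st.py .5081 .0651 .148; python3 look.py 11 210 110 170 160;python3 st.py .5081 .0651 .148
```

```text
t 14.1 p [0.5082 0.0662 0.1474] q7 -1.22 q [ 0.51  0.45 -0.86  1.95  0.42  0.93 -1.22] F [ 0.6 -0.1 -0.6] T [-0.03  0.04  0.02] op 0.0463
x [-0.622 -0.783 -0.   ] y [-0.  0. -1.] z [ 0.783 -0.622 -0.   ] jaw yaw -38.45
shift in tool rows of 20mm [ 0.047 -0.031  0.032] mm [-0.1 -1.1  0.6]
t 14.2 p [0.5082 0.0662 0.1474] q7 -1.22 q [ 0.51  0.45 -0.86  1.95  0.42  0.93 -1.22] F [ 0.5 -0.7 -1.4] T [-0.02  0.01 -0.04] op 0.0464
x [-0.622 -0.783 -0.   ] y [-0.  0. -1.] z [ 0.783 -0.622 -0.   ] jaw yaw -38.46
shift in tool rows of 20mm [ 0.046 -0.031  0.032] mm [-0.1 -1.1  0.6]
```

View pics/f11.png

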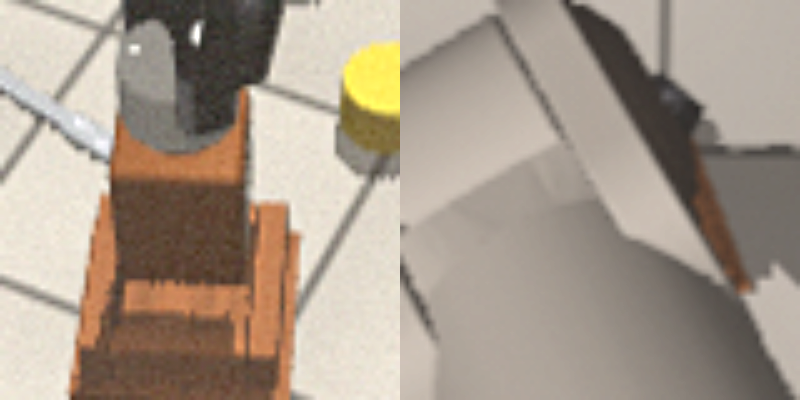

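Run:
```python
from h import *
c=np.array([.5082,.0662]); a=np.radians(21.7)
n0=np.array([np.cos(a),np.sin(a)]); n1=np.array([-n0[1],n0[0]])
for uv,z in(((233.6,165.6),.0618),((258.6,166.6),.0618),((233,145.5),.1338),((259,146),.1338)):
    X=onz("scene",uv,z)[:2]-c; print('bottle',1e3*X@n0,1e3*X@n1)
im=cv2.imread("pics/scene11.png")
S=10; x,y,w,h=215,140,65,60
b=cv2.convertScaleAbs(cv2.resize(im[y:y+h,x:x+w],None,fx=S,fy=S,interpolation=cv2.INTER_CUBIC),alpha=1.8); 
cv2.imwrite("pics/g11.png",b)
```

```text
bottle -26.313116221503336 -25.458384667073286
bottle 29.228319550838897 -24.47079677919231
bottle -22.83072455941031 -27.764368080807177
bottle 30.310384326061985 -25.540477832235677
```

View pics/g11.png

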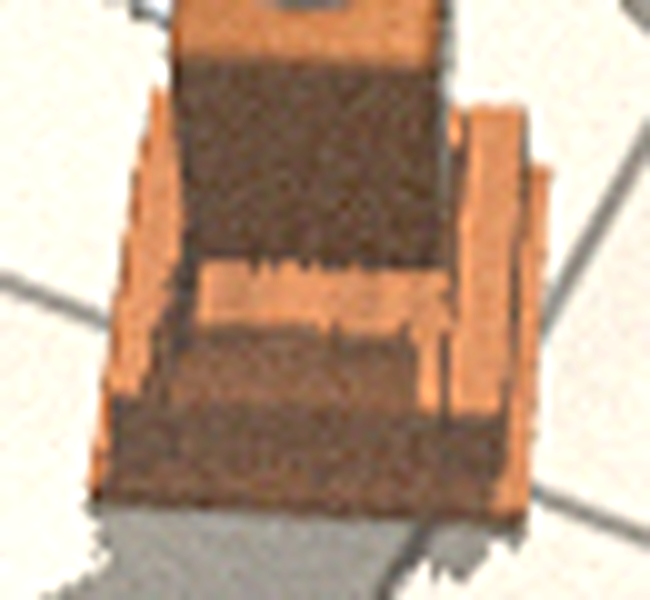

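Call:
{"op": "jog_arm", "data": {"xyz": [[0.06,0.3,0.05],[0,0.4,0],[0,0.3,0],[0,0,0],[0,0,0]], "spin": [0,0,0,0,0], "fingers": [0.6,0.6,0.6,0.6,0.6]}}

```text
t: 14.7
position: [0.508, 0.0648, 0.1271]
tool_rot: [-0.308, 0.637, -0.637, 0.307]
contact_force: [0.4, 0.7, -1.7]
opening: 0.0465
```

```bash
python3 st.py .5083 .0646 .0936
python3 - <<'E'
from h import *
im=read_camera("scene")[:,:,::-1]; cv2.imwrite("pics/scene12.png",im)
S=10; x,y,w,h=215,140,65,60
cv2.imwrite("pics/g12.png",cv2.convertScaleAbs(cv2.resize(im[y:y+h,x:x+w],None,fx=S,fy=S,interpolation=cv2.INTER_CUBIC),alpha=1.8))
E
```

```text
t 14.7 p [0.508  0.0648 0.1271] q7 -1.24 q [ 0.5   0.48 -0.83  1.97  0.45  0.89 -1.24] F [ 0.4  0.7 -1.7] T [ 0.04 -0.01  0.03] op 0.0465
x [-0.622 -0.783  0.   ] y [-0.001  0.    -1.   ] z [ 0.783 -0.622 -0.001] jaw yaw -38.46
shift in tool rows of 20mm [-0.004  1.673  0.02 ] mm [  0.3  -0.2 -33.5]
```

View pics/g12.png

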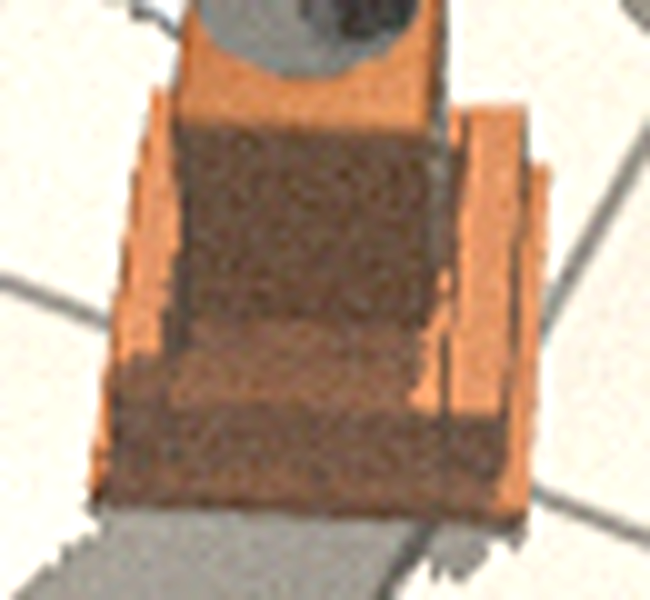

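Run:
```python
from h import *
c=np.array([.5083,.0646]); a=np.radians(21.7)
n0=np.array([np.cos(a),np.sin(a)]); n1=np.array([-n0[1],n0[0]])
def P(i,j,z): 
    p=proj("scene",[*(c+i*n0+j*n1),z]); return ((p-[215,140]+.5)*10-.5).round(0)
print('base',P(-.051,-.051,0),P(.051,-.051,0)); print('rim',P(-.051,-.051,.038),P(.051,-.051,.038)); print('recess',P(-.031,-.031,.038),P(.031,-.031,.038),P(.031,.031,.038),P(-.031,.031,.038))
print('bottle low',P(-.028,-.028,.0415),P(.028,-.028,.0415)); print('shoulder',P(-.028,-.028,.1135),P(.028,-.028,.1135))
print('bottle +3 n1',P(0,-.028,.0415),P(0,-.025,.0415))
```

```text
base [ 87. 507.] [524. 532.]
rim [ 72. 415.] [527. 441.]
recess [171. 347.] [444. 362.] [462. 147.] [200. 133.]
bottle low [184. 328.] [432. 342.]
shoulder [163. 127.] [430. 141.]
bottle +3 n1 [308. 335.] [309. 324.]
```

Call:
{"op": "jog_arm", "data": {"xyz": [[0,0.15,0],[0,0.15,0],[0,0.15,0],[0,0.15,0],[0,0,0]], "spin": [0,0,0,0,0], "fingers": [0.6,0.6,0.6,0.6,0.6]}}

```text
t: 15.25
position: [0.5079, 0.0645, 0.1149]
tool_rot: [-0.308, 0.637, -0.637, 0.307]
contact_force: [0.3, 0.1, -1.7]
opening: 0.0465
```

```bash
python3 st.py .5083 .0646 .0936
```

```text
t 15.25 p [0.5079 0.0645 0.1149] q7 -1.26 q [ 0.48  0.49 -0.82  1.97  0.47  0.87 -1.26] F [ 0.3  0.1 -1.7] T [-0.01  0.   -0.  ] op 0.0465
x [-0.622 -0.783  0.001] y [-0.001 -0.    -1.   ] z [ 0.783 -0.622 -0.001] jaw yaw -38.47
shift in tool rows of 20mm [-0.018  1.066  0.016] mm [  0.4   0.1 -21.3]
```

Call:
{"op": "jog_arm", "data": {"xyz": [[0,0.2,0],[0,0.2,0],[0,0.2,0],[0,0.2,0],[0,0.1,0]], "spin": [0,0,0,0,0], "fingers": [0.6,0.6,0.6,0.6,0.6]}}

```text
t: 15.75
position: [0.5079, 0.0646, 0.0968]
tool_rot: [-0.308, 0.637, -0.637, 0.307]
contact_force: [0.0, 0.2, -2.6]
opening: 0.0465
```

Call:
{"op": "jog_arm", "data": {"xyz": [[0,0.1,0],[0,0.05,0],[0,0.05,0],[0,0,0],[0,0,0]], "spin": [0,0,0,0,0], "fingers": [0.6,0.6,0.6,0.6,0.6]}}

```text
t: 16.25
position: [0.5084, 0.0647, 0.0936]
tool_rot: [0.307, -0.637, 0.637, -0.308]
contact_force: [-0.1, -0.3, -0.7]
opening: 0.0466
```

```bash
python3 st.py .5083 .0646 .0936
```

```text
t 16.25 p [0.5084 0.0647 0.0936] q7 -1.29 q [ 0.46  0.53 -0.79  1.99  0.5   0.83 -1.29] F [-0.1 -0.3 -0.7] T [0.03 0.03 0.04] op 0.0466
x [-0.622 -0.783 -0.   ] y [ 0. -0. -1.] z [ 0.783 -0.622  0.   ] jaw yaw -38.47
shift in tool rows of 20mm [ 0.006  0.001 -0.004] mm [-0.1 -0.1 -0. ]
```

Call:
{"op": "jog_arm", "data": {"xyz": [[0,0.05,0],[0,0.05,0],[0,0,0],[0,0,0],[0,0,0]], "spin": [0,0,0,0,0], "fingers": [0.6,0.6,0.6,0.6,0.6]}}

```text
t: 16.75
position: [0.5087, 0.0643, 0.0919]
tool_rot: [0.307, -0.637, 0.637, -0.307]
contact_force: [-0.3, -3.1, 4.8]
opening: 0.0467
```

```bash
python3 st.py .5083 .0646 .0936
```

```text
t 16.75 p [0.5087 0.0643 0.0919] q7 -1.29 q [ 0.46  0.53 -0.79  1.99  0.51  0.83 -1.29] F [-0.3 -3.1  4.8] T [-0.34  0.21 -0.06] op 0.0467
x [-0.622 -0.783 -0.   ] y [ 0.001 -0.001 -1.   ] z [ 0.783 -0.622  0.001] jaw yaw -38.49
shift in tool rows of 20mm [ 0.002 -0.085 -0.026] mm [-0.4  0.3  1.7]
```

Call:
{"op": "jog_arm", "data": {"xyz": [[0,0.06,0],[0,0.06,0],[0,0.06,0],[0,0,0],[0,0,0]], "spin": [0,0,0,0,0], "fingers": [0.6,0.6,0.6,0.6,0.6]}}

```text
t: 17.25
position: [0.5088, 0.0642, 0.0885]
tool_rot: [0.307, -0.636, 0.637, -0.307]
contact_force: [-1.5, -2.3, 8.8]
opening: 0.0465
```

```bash
python3 st.py .5083 .0646 .0936; python3 look.py 13 210 110 170 160
```

```text
t 17.25 p [0.5088 0.0642 0.0885] q7 -1.29 q [ 0.45  0.53 -0.79  1.99  0.51  0.82 -1.29] F [-1.5 -2.3  8.8] T [-0.37  0.43  0.01] op 0.0465
x [-0.622 -0.783  0.   ] y [ 0.001 -0.001 -1.   ] z [ 0.783 -0.622  0.001] jaw yaw -38.49
shift in tool rows of 20mm [ 0.002 -0.253 -0.031] mm [-0.5  0.4  5.1]
```

View pics/f13.png

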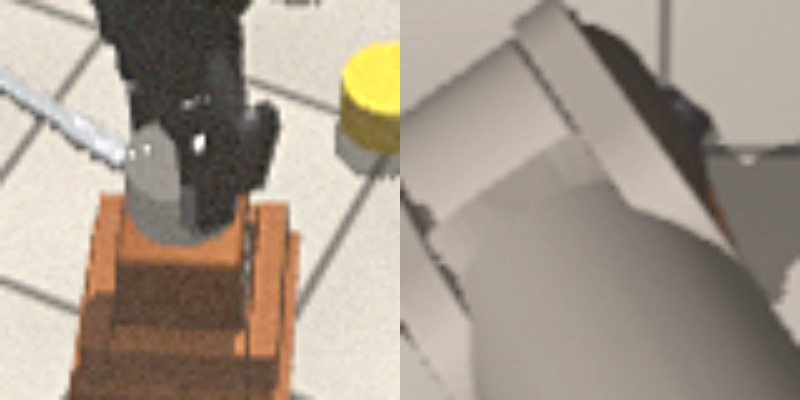

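Call:
{"op": "jog_arm", "data": {"xyz": [[0,0.04,0],[0,0.03,0],[0,0,0],[0,0,0],[0,0,0]], "spin": [0,0,0,0,0], "fingers": [0.6,0.6,0.6,0.6,0.6]}}

```text
t: 17.85
position: [0.5088, 0.0642, 0.0873]
tool_rot: [0.307, -0.636, 0.637, -0.307]
contact_force: [-1.2, -2.3, 8.9]
opening: 0.0465
```

```bash
python3 st.py
python3 - <<'E'
from workcell import robot
print(robot.sense()['contact_force'])
E
```

```text
t 17.85 p [0.5088 0.0642 0.0873] q7 -1.3 q [ 0.45  0.53 -0.79  1.99  0.52  0.82 -1.3 ] F [-1.2 -2.3  8.9] T [-0.36  0.51  0.02] op 0.0465
x [-0.622 -0.783  0.   ] y [ 0.001 -0.001 -1.   ] z [ 0.783 -0.622  0.001] jaw yaw -38.49
[-1.17966047 -2.33865863  8.86349045]
```

Call:
{"op": "jog_arm", "data": {"xyz": [[0,0.05,0],[0,0,0],[0,0,0],[0,0,0],[0,0,0]], "spin": [0,0,0,-0.2,-0.3], "fingers": [0.6,0.6,0.6,0.6,0.6]}}

```text
t: 18.35
position: [0.5094, 0.0647, 0.0866]
tool_rot: [0.331, -0.624, 0.625, -0.332]
contact_force: [-1.0, -0.9, 9.3]
opening: 0.046
```

```bash
python3 st.py
```

```text
t 18.35 p [0.5094 0.0647 0.0866] q7 -1.23 q [ 0.46  0.54 -0.8   1.99  0.53  0.83 -1.23] F [-1.  -0.9  9.3] T [-0.13  0.33 -0.06] op 0.046
x [-0.561 -0.828 -0.001] y [ 0.002 -0.    -1.   ] z [ 0.828 -0.561  0.002] jaw yaw -34.11
```

Call:
{"op": "jog_arm", "data": {"xyz": [[0,0,0],[0,0,0],[0,0,0],[0,0,0],[0,0,0]], "spin": [-0.5,-0.5,-0.5,-0.5,-0.5], "fingers": [0.6,0.6,0.6,0.6,0.6]}}

```text
t: 18.85
position: [0.5097, 0.0653, 0.0867]
tool_rot: [0.442, -0.551, 0.552, -0.443]
contact_force: [0.0, -0.0, 10.5]
opening: 0.0463
```

```bash
python3 st.py;python3 look.py 14 210 110 170 160
```

```text
t 18.85 p [0.5097 0.0653 0.0867] q7 -0.91 q [ 0.53  0.58 -0.89  1.99  0.6   0.85 -0.91] F [ 0.  -0.  10.5] T [ 0.06  0.28 -0.15] op 0.0463
x [-0.217 -0.976 -0.001] y [ 0.003  0.001 -1.   ] z [ 0.976 -0.217  0.003] jaw yaw -12.52
```

View pics/f14.png

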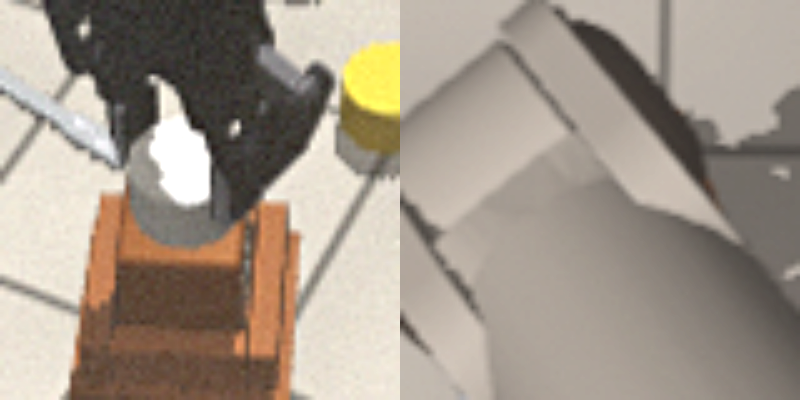

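Call:
{"op": "jog_arm", "data": {"xyz": [[0,0,0],[0,0,0],[0,0,0],[0,0,0],[0,0,0]], "spin": [-0.5,-0.5,-0.5,-0.5,-0.5], "fingers": [0.6,0.6,0.6,0.6,0.6]}}

```text
t: 19.45
position: [0.5092, 0.0654, 0.0866]
tool_rot: [-0.537, 0.459, -0.46, 0.538]
contact_force: [-1.9, 0.8, 9.6]
opening: 0.0467
```

Call:
{"op": "jog_arm", "data": {"xyz": [[0,0,0],[0,0,0],[0,0,0],[0,0,0],[0,0,0]], "spin": [-0.5,-0.5,-0.5,-0.4,0], "fingers": [0.6,0.6,0.6,0.6,0.6]}}

```text
t: 19.95
position: [0.5088, 0.0654, 0.0864]
tool_rot: [-0.597, 0.378, -0.379, 0.598]
contact_force: [-2.8, -0.2, 11.2]
opening: 0.0461
```

```bash
python3 st.py;python3 look.py 15 210 110 170 160
```

```text
t 19.95 p [0.5088 0.0654 0.0864] q7 -0.35 q [ 0.62  0.66 -1.03  1.99  0.72  0.92 -0.35] F [-2.8 -0.2 11.2] T [-0.05  0.59 -0.01] op 0.0461
x [ 0.426 -0.905 -0.   ] y [ 0.001  0.001 -1.   ] z [0.905 0.426 0.001] jaw yaw 25.23
```

View pics/f15.png

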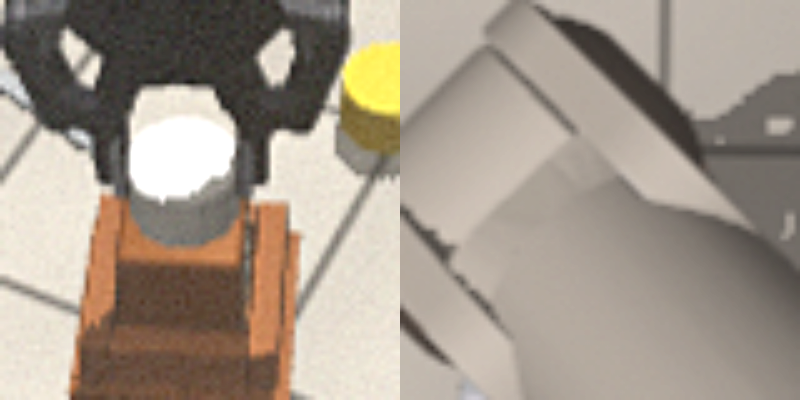

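Call:
{"op": "jog_arm", "data": {"xyz": [[0,-0.1,0],[0,-0.15,0],[0,-0.15,0],[0,-0.15,0],[0,0,0]], "spin": [0,0,0,0,0], "fingers": [0.6,0.6,0.6,0.6,0.6]}}

```text
t: 20.55
position: [0.5083, 0.0645, 0.0965]
tool_rot: [-0.597, 0.379, -0.379, 0.597]
contact_force: [0.7, -0.3, 0.2]
opening: 0.0466
```

```bash
python3 st.py;python3 look.py 16 210 110 170 160
```

```text
t 20.55 p [0.5083 0.0645 0.0965] q7 -0.34 q [ 0.64  0.64 -1.05  1.98  0.7   0.94 -0.34] F [ 0.7 -0.3  0.2] T [ 0.    0.02 -0.05] op 0.0466
x [ 0.425 -0.905  0.   ] y [ 0. -0. -1.] z [0.905 0.425 0.   ] jaw yaw 25.12
```

View pics/f16.png

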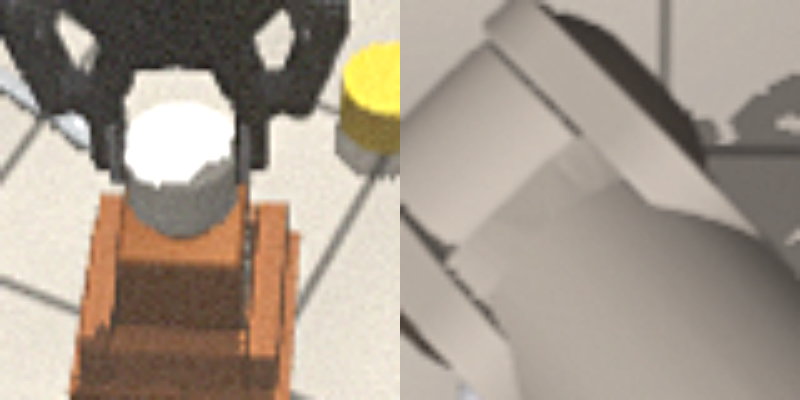

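Lifting now carries no bottle weight, so the cap looks free. I'll lift it the rest of the way.

Call:
{"op": "jog_arm", "data": {"xyz": [[0,-0.2,0],[0,-0.25,0],[0,-0.3,0],[0,-0.3,0],[0,-0.2,0]], "spin": [0,0,0,0,0], "fingers": [0.6,0.6,0.6,0.6,0.6]}}

```text
t: 21.15
position: [0.5086, 0.0647, 0.1222]
tool_rot: [-0.597, 0.379, -0.38, 0.597]
contact_force: [0.3, 0.8, -0.9]
opening: 0.047
```

```bash
python3 st.py;python3 look.py 17 210 100 170 160
```

```text
t 21.15 p [0.5086 0.0647 0.1222] q7 -0.31 q [ 0.67  0.61 -1.09  1.97  0.66  0.98 -0.31] F [ 0.3  0.8 -0.9] T [0.03 0.03 0.03] op 0.047
x [ 0.425 -0.905  0.   ] y [ 0.001  0.    -1.   ] z [0.905 0.425 0.001] jaw yaw 25.13
```

View pics/f17.png

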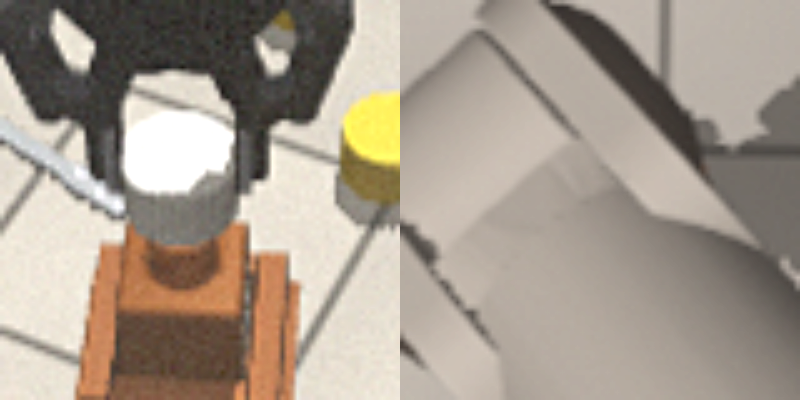

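Call:
{"op": "jog_arm", "data": {"xyz": [[0,-0.2,0],[0,-0.2,0],[0,-0.1,0],[0,0,0],[0,0,0]], "spin": [0,0,0,0,0], "fingers": [0.6,0.6,0.6,0.6,0.6]}}

```text
t: 21.75
position: [0.5082, 0.0646, 0.1314]
tool_rot: [0.597, -0.379, 0.379, -0.597]
contact_force: [-0.2, 0.1, -0.1]
opening: 0.0464
```

Call:
{"op": "jog_arm", "data": {"xyz": [[0,0,0],[0,0,0],[0,0,0],[0,0,0],[0,0,0]], "spin": [0,0,0,0,0], "fingers": [0.6,0.6,0.6,0.6,0.6]}}

```text
t: 22.25
position: [0.5082, 0.0646, 0.1314]
tool_rot: [0.597, -0.379, 0.379, -0.597]
contact_force: [-0.4, -0.4, 0.0]
opening: 0.0465
```

```bash
python3 st.py;python3 look.py 18 210 95 170 160
python3 - <<'E'
from h import *
a=cv2.imread("pics/scene0.png");b=cv2.imread("pics/scene18.png"); cv2.imwrite("pics/ab.png",b)
E
```

```text
t 22.25 p [0.5082 0.0646 0.1314] q7 -0.3 q [ 0.68  0.6  -1.1   1.96  0.64  0.99 -0.3 ] F [-0.4 -0.4  0. ] T [ 0.04  0.03 -0.01] op 0.0465
x [ 0.425 -0.905 -0.   ] y [-0. -0. -1.] z [ 0.905  0.425 -0.   ] jaw yaw 25.13
```

View pics/f18.png

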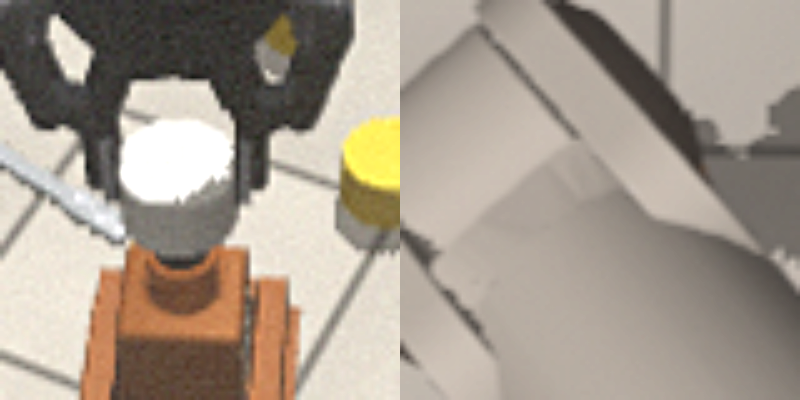

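View pics/ab.png

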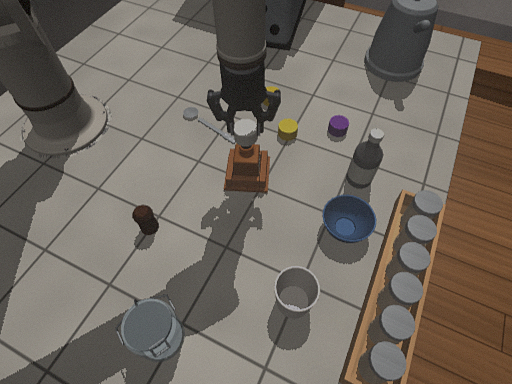

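Run:
```python
from h import *
for z in(.107,.131,.151,.161,.171): print(z,((proj("scene",[.5082,.0646,z])-[210,95])*5).round(0))
```

```text
0.107 [177. 248.]
0.131 [175. 211.]
0.151 [174. 179.]
0.161 [173. 162.]
0.171 [172. 144.]
```

```bash
python3 -c "
from workcell import robot
print(robot.hand_in())"
```

```text
the job is handed in; nothing more can be done
None
```

I stood the bottle upright in the stand, took the safety cap off, and handed the job in with the cap still in the gripper at about 22 s of the 61 s allowed. The hand-in reports no verdict.

**What I did:** I gripped the closed cap, carried the bottle over and turned it about 6° to match the recess. It went down with no wall contact that showed in the force. I pressed the cap about 6 mm at roughly 9–11 N, turned it 64° anticlockwise and lifted it straight off. The force during the lift showed no bottle weight.

**Last checks:**
- **Cap:** in the scene picture it is level over the open mouth, and the tool reads vertical. Its centre is about 38–40 mm above the mouth, and its underside about 23–25 mm above it. The opening is 46.5 mm, and the contact force is about zero.
- **Bottle and bystanders:** the bottle stands seated and unturned. The jar, cup, spoon, soap, shaker and bowl look unmoved; I judged this by eye, without measuring.

**What disagreed:**
- **Fingertip height:** before the grasp, the fingertips looked 15–40 mm higher in the pictures than the given geometry says. I set the grasp height from the pictures, lower than first planned, and it held.
- **Scene camera:** it placed things about 3 mm off compared with the arm, so I aligned the bottle to the stand within the same view.
- **Top camera:** the arm blocked its view of the stand, so the final height and seating checks rest on the scene camera and the arm's own readings.

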